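# Set the printed gears out for curing

## Task

Set the four printed gear wheels on the four round steel curing stands, hub up and centred, each on the stand of its own size: the largest gear on the largest stand, and so on down to the smallest on the smallest. Larger prints need the longest cure, so start with the largest gear and go down in size, letting each one stand before you place the next. Leave the other two prints, the angle bracket and the square post foot, where they lie.

Things in the scene. Friction and masses are not known exactly. Their poses are not given: they have to be found in the camera images.
- gear_80: The largest printed gear wheel, pale amber resin, loose, lying flat with its hub up: toothed disc 80 mm across the tips of its 20 teeth, 10 mm thick, with a round hub 24 mm in diameter standing on its middle up to 40 mm above the underside (30 mm of hub to grip; grip it from above). Origin: centre of the underside; z up along the hub.
- gear_66: The second largest printed gear wheel, pale amber resin, loose, lying flat with its hub up: toothed disc 66 mm across the tips of its 16 teeth, 10 mm thick, with a round hub 24 mm in diameter standing on its middle up to 40 mm above the underside (30 mm of hub to grip; grip it from above). Origin: centre of the underside; z up along the hub.
- gear_52: The third largest printed gear wheel, pale amber resin, loose, lying flat with its hub up: toothed disc 52 mm across the tips of its 13 teeth, 10 mm thick, with a round hub 24 mm in diameter standing on its middle up to 40 mm above the underside (30 mm of hub to grip; grip it from above). Origin: centre of the underside; z up along the hub.
- gear_38: The smallest printed gear wheel, pale amber resin, loose, lying flat with its hub up: toothed disc 38 mm across the tips of its 9 teeth, 10 mm thick, with a round hub 24 mm in diameter standing on its middle up to 40 mm above the underside (30 mm of hub to grip; grip it from above). Origin: centre of the underside; z up along the hub.
- stand_94: The largest curing stand, a plain flat dark steel disc 94 mm in diameter and 12 mm high, fixed to the table; it belongs to the largest gear. Origin: centre of the underside, on the table; z up (the top face is 12 mm above the origin).
- stand_80: The second largest curing stand, a plain flat dark steel disc 80 mm in diameter and 12 mm high, fixed to the table; it belongs to the second largest gear. Origin: centre of the underside, on the table; z up (the top face is 12 mm above the origin).
- stand_66: The third largest curing stand, a plain flat dark steel disc 66 mm in diameter and 12 mm high, fixed to the table; it belongs to the third largest gear. Origin: centre of the underside, on the table; z up (the top face is 12 mm above the origin).
- stand_52: The smallest curing stand, a plain flat dark steel disc 52 mm in diameter and 12 mm high, fixed to the table; it belongs to the smallest gear. Origin: centre of the underside, on the table; z up (the top face is 12 mm above the origin).
- bracket: Another print of the same resin, loose, not a gear: an angle bracket, base 50 x 36 x 7 mm with an upright 7 mm thick wall along its +x end, 40 mm high in all. Stays where it is. Origin: centre of the underside; z up.
- flange: Another print of the same resin, loose, not a gear: a square post foot, base 52 x 52 x 8 mm with a square 22 mm post on its middle, 38 mm high in all. Stays where it is. Origin: centre of the underside; z up.
Things that resemble listed ones, but are neither listed nor needed, are in the scene too. Leave any purple or red look-alike of the gear_80 alone.

How it is judged:
By the outcome, as a careful person would: the job done as asked, in the order asked, and still so for the second after the job is handed in, with the robot touching nothing.
It also fails if it takes over 128 s, if anything falls off the work surface, if the arm or the gripper's body presses on something with over 40 N, if the wrist force passes 120 N, or if a joint passes its speed limit or range.

## Robot

A 7-joint arm with a two-finger parallel gripper is mounted at the origin on the work surface. World frame = base frame: x ahead of the robot, y to its left, z up, the work surface at z = 0. Lengths are in m, angles in rad, forces in N, time in s.
With the tool pointing down it reaches from about 0.425 to 0.925 m from the base axis. Payload 6.8 kg.
Tool frame: the origin (TCP) lies on the centre line of the jaws, within the pads' length; the fingertips stand 19 mm ahead of it and the grasp point (between the pads) is the TCP (r.tip_extent is the y of the fingertips in the tool frame, in m); y points along the fingers, z is the direction in which the jaws open and shut, and the axes are right-handed (so a half turn about y gives the same grasp; the last joint's range is limited). The gripper opens to 85 mm and grips with 20 to 120 N. Pads are 22 mm wide; open, the fingers measure 114 mm over their backs; the gripper's body (76 mm by 85 mm) begins 54 mm behind the grasp point. The pads swing forward as they close: fully open they stand 13 mm farther back than shut.
Start: joints at [-1.301, 0.477, 0.022, 1.555, -0.011, 1.109, -0.083], TCP at [0.249, 0.627, 0.25] pointing down, gripper open.
Joint ranges: [-2.96, 2.96], [-0.34, 2.1], [-1.41, 1.46], [0.24, 2.44], [-1.37, 4.51], [0.17, 1.92], [-2.96, 2.96]. Speed limits (rad/s): [2.39, 2.39, 3.14, 3.14, 3.14, 3.14, 3.14].

## Interface

Orientations are given as a rotation vector (axis times angle).
In Python, from bench import r gives the robot as it stands. The module is installed in compiled form; this text tells all that it offers.
- The arm moves only by the tool jog_arm, never from a script. Its argument "motion" is a list of rows, each a list of 3 entries, a list of its own where there are three numbers: the opening, from 0 (shut) to 1 (fully open), then the shift along the tool's x, y, z in m, then the turn, a rotation vector about the tool's x, y, z in degrees. A call has 1 to 10 rows; each row shifts and turns the commanded pose from where the row before left it, along the tool's axes as they then stand; what a row does not reach is not made up. A row lasts 1/12 s, in which the tool goes at most 41.7 mm and 7.16 degrees, less where a joint would pass 70% of its speed; a pose out of reach is approached as far as the arm can. A call with a gripper value outside its range is refused whole. The fingers move at their own pace and stop on an object; "force" is the grip in N (left out, the last holds). Time passes only in rows, so rows that do not move let the fingers close. It gives the time, the measured TCP pose, the force and the opening at its end, in the units of the state.
- r.get_obs(): the state, without advancing time (a new reading comes with each control period).
- r.grab_frame(name): name is "side" or "top"; returns a dict with "image" (480x640x3 uint8, red, green, blue), "range_z" (480x640 float32, m along the optical axis (not along the pixel's ray), 0 where there is no reading), "fx", "fy", "cx", "cy" (pixels), "k1" (the pictures are not rectified: a ray, as slopes to the right and down, at radius r is drawn at 1 + k1 r^2 times it, then the intrinsics apply), "xyz" and "orientation" of the camera in the world. Camera axes: x right, y down, z forward; pixel columns grow to the right and rows downward; lengths in m; the calibration is good to about 2 mm. A picture is of the moment at which its call begins.
- r.hand_in(): hands the job in, once; it reports no verdict.
The state is a dict: "clock": time; "joints": joint angles; "qvel": joint speeds; "tau": joint torques, N m; "tcp_pos": TCP position; "orientation": TCP orientation; "contact_force": force on the tool from outside, world axes, zero at the start; "moment": the same for the moment, N m; "grip_width": finger opening in m.
Only numpy, scipy, OpenCV 4.12 (cv2) and the standard library are available. Lean on these libraries where they do the work, as an engineer would, in place of code of your own. Each camera call takes 0.05 s, during which the arm holds its last target.

## Working session

There is one attempt and no reset: what is moved stays moved. The work goes in short steps, Python scripts to look and compute and a tool call to move; the robot and the scene stay as the last step left them, time stands still between calls to the robot, and variables do not carry over. Pictures are saved under pics/ and viewed, and the job is handed in when it is done.

Besides the shell and the picture viewer there is one more tool, called after ">>>" by a JSON object that holds its "name" and its "arguments", one argument or row to a line. jog_arm: Moves the arm, as the interface text tells. Its arguments: {"type":"object","properties":{"motion":{"type":"array","items":{"type":"array"}},"force":{"type":"number"}},"required":["motion"]}

```bash
mkdir -p pics; ls
python3 - <<'E'
from bench import r
import cv2,numpy as np
print(r.get_obs(), r.tip_extent)
for n in ("top","side"):
    f=r.grab_frame(n); cv2.imwrite(f"pics/{n}0.png",f["image"][:,:,::-1])
    np.savez(f"{n}0.npz",**f)
    print(n,{k:v for k,v in f.items() if k not in("image","range_z")})
E
```

```text
pics
{'clock': 0.0, 'joints': array([-1.30107083,  0.47782842,  0.02233588,  1.55643922, -0.01151039,
        1.10926625, -0.08309702]), 'qvel': array([-0.00147534,  0.00160768,  0.00165411,  0.00093955, -0.0002148 ,
        0.00173287,  0.00113482]), 'tau': array([-2.83004838e-04, -5.96442747e+01,  1.60804007e+00, -2.81188130e+01,
        1.25383178e-02,  9.26323322e-03,  3.42602482e-05]), 'tcp_pos': array([0.24881276, 0.62688473, 0.24931176]), 'orientation': array([-1.55220189,  0.29665067, -0.29630722]), 'contact_force': array([ 0.66979389, -0.03107607, -0.331747  ]), 'moment': array([ 0.00797622, -0.00210837,  0.02066961]), 'grip_width': 0.08527691214985532} 0.019
top {'fx': 456.7774767657903, 'fy': 456.7774767657903, 'cx': 312.7319598302392, 'cy': 241.8147719053864, 'k1': 0.03356457844128056, 'xyz': array([ 0.36411731, -0.01015804,  0.93994321]), 'orientation': array([-2.16614288,  2.15964435, -0.10371632])}
side {'fx': 516.4021226270962, 'fy': 516.4021226270962, 'cx': 321.33816667436975, 'cy': 233.07802059187702, 'k1': 0.03211456676019097, 'xyz': array([-0.03612142, -0.73715382,  0.79606313]), 'orientation': array([-2.20928594,  0.63018549, -0.31003349])}
```

View pics/top0.png

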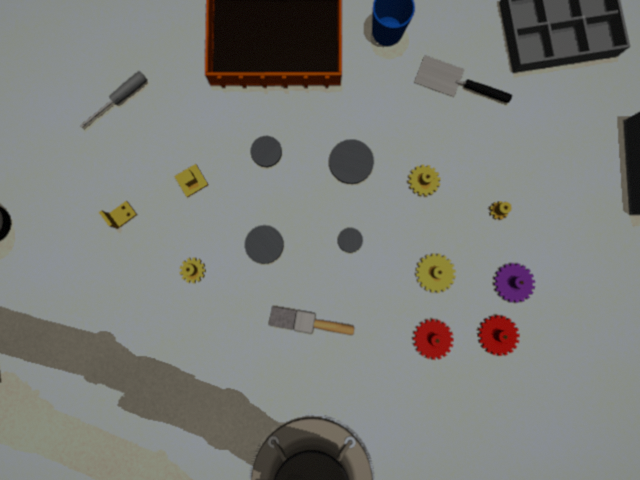

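View pics/side0.png

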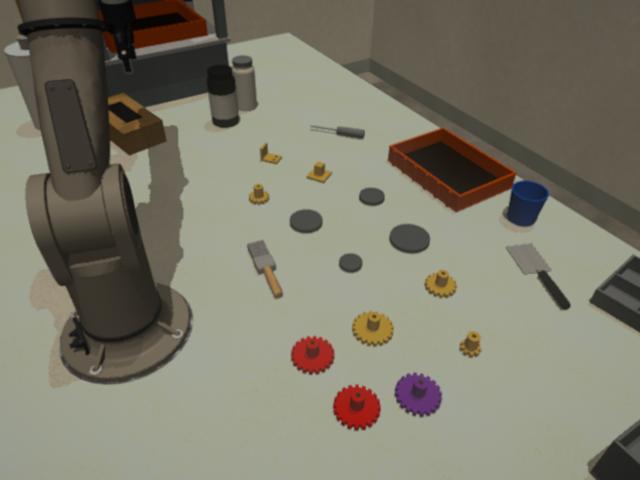

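```bash
cat > h.py <<'E'
import cv2,numpy as np
from scipy.spatial.transform import Rotation as R
def load(n):
    return dict(np.load(n+".npz"))
def rays(f,uv):
    K=np.array([[f["fx"],0,f["cx"]],[0,f["fy"],f["cy"]],[0,0,1]],float)
    p=cv2.undistortPoints(np.asarray(uv,float).reshape(-1,1,2),K,np.array([float(f["k1"]),0,0,0])).reshape(-1,2)
    return np.c_[p,np.ones(len(p))]
def toplane(f,uv,z):
    d=rays(f,uv)@R.from_rotvec(f["orientation"]).as_matrix().T
    return f["xyz"]+d*((z-f["xyz"][2])/d[:,2])[:,None]
def topoints(f,uv):
    uv=np.asarray(uv); d=rays(f,uv)*f["range_z"][uv[:,1],uv[:,0]][:,None]
    return f["xyz"]+d@R.from_rotvec(f["orientation"]).as_matrix().T
def blobs(f,kind):
    hsv=cv2.cvtColor(f["image"],cv2.COLOR_RGB2HSV); H,S,V=cv2.split(hsv)
    if kind=="amber": m=((H>18)&(H<32)&(S>130)&(V>60))
    elif kind=="red": m=((H<8)|(H>172))&(S>150)
    elif kind=="purple": m=(H>130)&(H<165)&(S>100)
    else: m=(V<115)&(V>30)&(S<70)
    m=m.astype(np.uint8)
    m=cv2.morphologyEx(m,cv2.MORPH_CLOSE,np.ones((5,5)))
    n,l,s,c=cv2.connectedComponentsWithStats(m)
    return [(l==i,s[i],c[i]) for i in range(1,n) if s[i][4]>60]
E
cat > meas.py <<'E'
from h import *; import sys
suf=sys.argv[1]
for n in ("top","side"):
    f=load(n+suf)
    for k,z in (("amber",.01),("dark",.012)):
        for m,s,c in blobs(f,k):
            if s[4]>4000: continue
            cs,_=cv2.findContours(m.astype(np.uint8),cv2.RETR_EXTERNAL,cv2.CHAIN_APPROX_NONE)
            ct=max(cs,key=len).reshape(-1,2)
            P=toplane(f,ct,z)
            (x,y),rad=cv2.minEnclosingCircle((P[:,:2]*1000).astype(np.float32))
            if x<150 or x>900 or rad>60: continue
            line=f"{n} {k} px {c.round(0)} A{s[4]} circ@z ({x:.1f},{y:.1f}) d{2*rad:.1f}"
            if k=="amber":
                v,u=np.nonzero(m); Q=topoints(f,np.c_[u,v])
                t=(Q[:,2]>.035)&(Q[:,2]<.06)
                if t.sum():
                    hp=toplane(f,np.c_[u,v][t],.04)*1000
                    line+=f" hub({hp[:,0].mean():.1f},{hp[:,1].mean():.1f}) mid({(hp[:,0].max()+hp[:,0].min())/2:.1f},{(hp[:,1].max()+hp[:,1].min())/2:.1f}) n{t.sum()} zmax{Q[:,2].max():.3f}"
            else:
                M=cv2.fitEllipse((P[:,:2]*1000).astype(np.float32)); line+=f" ell {np.round(M[0],1)} {np.round(M[1],1)}"
            print(line)
E
python3 meas.py 0
```

```text
top amber px [191. 180.] A569 circ@z (589.9,252.9) d67.4 hub(590.9,252.4) mid(590.6,251.7) n120 zmax0.940
top amber px [424. 180.] A679 circ@z (591.6,-229.8) d64.1 hub(591.8,-231.2) mid(591.2,-230.8) n110 zmax0.940
top amber px [119. 215.] A475 circ@z (520.9,400.4) d71.7 hub(505.3,409.5) mid(505.7,409.4) n68 zmax0.940
top amber px [500. 210.] A269 circ@z (530.7,-383.6) d44.1 hub(528.1,-379.8) mid(527.3,-379.6) n112 zmax0.940
top amber px [435. 273.] A1072 circ@z (400.6,-248.7) d77.3 hub(401.2,-250.0) mid(401.4,-249.9) n117 zmax0.940
top amber px [192. 270.] A425 circ@z (404.1,244.0) d50.0 hub(405.1,244.1) mid(405.7,243.9) n117 zmax0.046
top amber px [330. 326.] A120 circ@z (291.7,-43.4) d76.1
top dark px [431.  87.] A78 circ@z (789.7,-254.7) d87.9 ell [ 791.  -263.7] [ 19.2 115.7]
top dark px [265.  87.] A65 circ@z (792.7,103.9) d103.5 ell [790.5 103.3] [  5.  114.4]
top dark px [266. 151.] A814 circ@z (652.1,96.5) d68.9 ell [651.9  97.3] [65.  67.2]
top dark px [351. 161.] A1638 circ@z (630.6,-79.5) d96.7 ell [630.5 -79.6] [93.1 95. ]
top dark px [  4. 219.] A130 circ@z (500.2,634.9
[... 1136 characters left out ...]
k px [350. 132.] A255 circ@z (778.9,387.6) d105.8 ell [787.8 384. ] [ 52.2 109.1]
side dark px [371. 196.] A381 circ@z (649.1,88.9) d76.9 ell [649.3  88.9] [65.2 75. ]
side dark px [306. 221.] A632 circ@z (454.6,91.2) d89.4 ell [455.1  90.9] [79. 87.]
side dark px [409. 238.] A963 circ@z (628.6,-88.3) d104.1 ell [627.7 -87.4] [ 93.1 102.2]
side dark px [257. 253.] A310 circ@z (304.9,34.7) d104.7 ell [304.2  43. ] [ 37.5 111.9]
side dark px [350. 263.] A363 circ@z (464.8,-85.2) d60.0 ell [463.8 -84.6] [50.3 58.6]
side dark px [553. 290.] A535 circ@z (777.6,-365.0) d116.1 ell [ 778.2 -369. ] [ 29.9 133.2]
side dark px [415. 409.] A131 circ@z (372.7,-415.0) d77.7 ell [ 380.3 -410.5] [79.4 83.2]
```

```bash
cat > go.py <<'E'
# usage: go.py x y z [yaw_deg]: shift needed in tool axes (mm)
from bench import r; from h import *; import sys
o=r.get_obs(); M=R.from_rotvec(o["orientation"]).as_matrix()
p=o["tcp_pos"]
print("t",round(o["clock"],2),"tcp",(p*1000).round(1),"F",o["contact_force"].round(1),"w",round(o["grip_width"]*1000,1),"joints",o["joints"].round(2))
print("axes x",M[:,0].round(3),"y",M[:,1].round(3),"z",M[:,2].round(3))
for a in sys.argv[1:]:
    t=np.array([float(v) for v in a.split(",")])/1000
    d=M.T@(t-p); print(a,"shift mm",(d*1000).round(1)); p=t
E
python3 go.py 500,250,250 530,0,250 401,-250,150
python3 - <<'E'
from h import *
f=load("top0"); 
for k in("red","purple"):
    for m,s,c in blobs(f,k): 
        if s[4]<3000: print(k,c.round(),s[4],toplane(f,[c],.02).round(3))
im=f["image"][140:370,390:550,::-1]; a=cv2.resize(im,None,fx=2.5,fy=2.5,interpolation=cv2.INTER_CUBIC)
b=cv2.resize(np.ascontiguousarray(f["image"][140:370,90:250,::-1]),None,fx=2.5,fy=2.5,interpolation=cv2.INTER_CUBIC)
cv2.imwrite("pics/crop0.png",np.hstack([b,a]))
E
```

```text
t 0.1 tcp [248.8 626.9 249.4] F [-0.8  0.7 -0.1] w 85.3 joints [-1.3   0.48  0.02  1.56 -0.01  1.11 -0.08]
axes x [ 0.929 -0.369  0.   ] y [-0.    -0.002 -1.   ] z [ 0.369  0.929 -0.002]
500,250,250 shift mm [ 3.725e+02 -1.000e-01 -2.577e+02]
530,0,250 shift mm [ 120.1    0.4 -221.3]
401,-250,150 shift mm [ -27.7  100.5 -279.8]
red [267.  15.] 2324 [[0.944 0.097 0.02 ]]
red [249.  42.] 195 [[0.886 0.134 0.02 ]]
red [212.  62.] 112 [[0.84  0.211 0.02 ]]
red [230.  80.] 115 [[0.801 0.173 0.02 ]]
red [266.  81.] 76 [[0.801 0.098 0.02 ]]
red [305.  80.] 151 [[0.801 0.015 0.02 ]]
red [498. 335.] 1218 [[ 0.278 -0.366  0.02 ]]
red [433. 339.] 1152 [[ 0.27  -0.238  0.02 ]]
purple [514. 282.] 1169 [[ 0.381 -0.401  0.02 ]]
```

View pics/crop0.png

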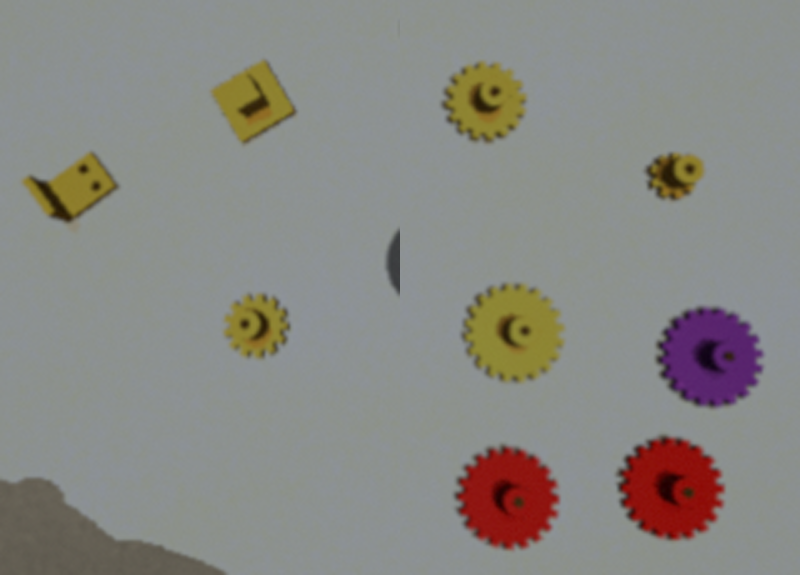

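>>> {"name": "jog_arm", "arguments": {
  "motion": [
    [0.7, [0.033, 0, -0.023], [0, 0, 0]],
    [0.7, [0.033, 0, -0.023], [0, 0, 0]],
    [0.7, [0.033, 0, -0.023], [0, 0, 0]],
    [0.7, [0.033, 0, -0.023], [0, 0, 0]],
    [0.7, [0.033, 0, -0.023], [0, 0, 0]],
    [0.7, [0.033, 0, -0.023], [0, 0, 0]],
    [0.7, [0.033, 0, -0.023], [0, 0, 0]],
    [0.7, [0.033, 0, -0.023], [0, 0, 0]],
    [0.7, [0.033, 0, -0.023], [0, 0, 0]],
    [0.7, [0.033, 0, -0.023], [0, 0, 0]]
  ],
  "force": 40
}}

```text
clock: 0.93
tcp_pos: [0.4714, 0.29, 0.2502]
orientation: [-1.551, 0.297, -0.296]
contact_force: [0.6, 0.5, 0.2]
grip_width: 0.0597
```

>>> {"name": "jog_arm", "arguments": {
  "motion": [
    [0.7, [0.02, 0, -0.035], [0, 0, 0]],
    [0.7, [0.02, 0, -0.035], [0, 0, 0]],
    [0.7, [0.02, 0, -0.035], [0, 0, 0]],
    [0.7, [0.02, 0, -0.035], [0, 0, 0]],
    [0.7, [0.02, 0, -0.035], [0, 0, 0]],
    [0.7, [0.02, 0, -0.035], [0, 0, 0]],
    [0.7, [0.02, 0, -0.035], [0, 0, 0]],
    [0.7, [0.02, 0, -0.035], [0, 0, 0]]
  ]
}}

```text
clock: 1.6
tcp_pos: [0.5159, -0.0293, 0.2502]
orientation: [-1.55, 0.297, -0.296]
contact_force: [0.5, 0.3, -0.6]
grip_width: 0.0597
```

```bash
python3 go.py 401,-250,120
```

```text
t 1.6 tcp [515.9 -29.3 250.2] F [ 0.5  0.3 -0.6] w 59.7 joints [-0.35  0.22  0.34  1.95 -0.09  0.99  1.22]
axes x [ 0.93  -0.369 -0.   ] y [-0.  0. -1.] z [0.369 0.93  0.   ]
401,-250,120 shift mm [ -25.4  130.2 -247.5]
```

>>> {"name": "jog_arm", "arguments": {
  "motion": [
    [0.7, [-0.004, 0.016, -0.035], [0, 0, 0]],
    [0.7, [-0.004, 0.016, -0.035], [0, 0, 0]],
    [0.7, [-0.004, 0.016, -0.035], [0, 0, 0]],
    [0.7, [-0.004, 0.016, -0.035], [0, 0, 0]],
    [0.7, [-0.004, 0.016, -0.035], [0, 0, 0]],
    [0.7, [-0.003, 0.016, -0.035], [0, 0, 0]],
    [0.7, [-0.002, 0.016, -0.02], [0, 0, 0]],
    [0.7, [0, 0, 0], [0, 0, 0]],
    [0.7, [0, 0, 0], [0, 0, 0]],
    [0.7, [0, 0, 0], [0, 0, 0]]
  ]
}}

```text
clock: 2.43
tcp_pos: [0.4088, -0.2313, 0.1384]
orientation: [-1.55, 0.296, -0.296]
contact_force: [0.7, 0.7, -0.4]
grip_width: 0.0597
```

```bash
python3 go.py 401,-250,70 401,-250,33
python3 - <<'E'
from bench import r
import cv2,numpy as np
for n in ("top","side"):
    f=r.grab_frame(n); cv2.imwrite(f"pics/{n}1.png",f["image"][:,:,::-1])
    np.savez(f"{n}1.npz",**f)
a=cv2.imread("pics/side1.png")[240:400,300:500];b=cv2.imread("pics/top1.png")[200:360,360:560]
cv2.imwrite("pics/c1.png",cv2.resize(np.hstack([a,b]),None,fx=2,fy=2))
E
```

```text
t 2.43 tcp [ 408.8 -231.3  138.4] F [ 0.7  0.7 -0.4] w 59.7 joints [ 0.03  0.31  0.42  2.16 -0.19  0.7   1.77]
axes x [ 0.93  -0.368 -0.   ] y [ 0.  0. -1.] z [0.368 0.93  0.   ]
401,-250,70 shift mm [ -0.4  68.4 -20.2]
401,-250,33 shift mm [ 0. 37. -0.]
```

View pics/c1.png

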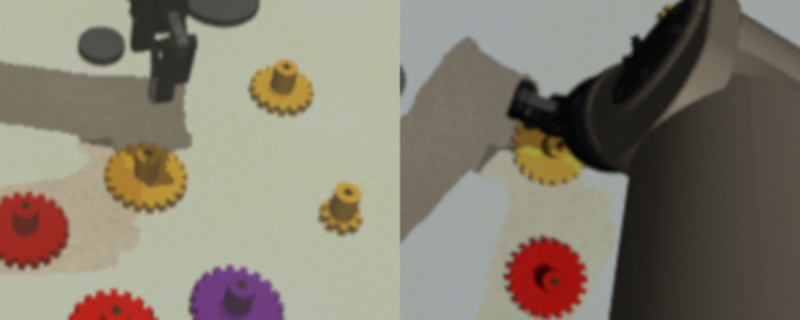

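>>> {"name": "jog_arm", "arguments": {
  "motion": [
    [0.7, [0, 0.024, -0.01], [0, 0, 0]],
    [0.7, [0, 0.024, -0.01], [0, 0, 0]],
    [0.7, [0, 0.02, -0.001], [0, 0, 0]],
    [0.7, [0, 0.015, 0], [0, 0, 0]],
    [0.7, [0, 0.012, 0], [0, 0, 0]],
    [0.7, [0, 0.01, 0], [0, 0, 0]],
    [0.7, [0, 0, 0], [0, 0, 0]],
    [0.7, [0, 0, 0], [0, 0, 0]]
  ]
}}

```text
clock: 3.2
tcp_pos: [0.401, -0.2509, 0.0334]
orientation: [-1.55, 0.295, -0.296]
contact_force: [-0.2, -0.6, -0.2]
grip_width: 0.0597
```

```bash
python3 go.py 401,-250,33;  python3 - <<'E'
from bench import r
import cv2,numpy as np
for n in ("side",):
    f=r.grab_frame(n); np.savez(f"{n}2.npz",**f)
    cv2.imwrite("pics/c2.png",cv2.resize(f["image"][240:400,300:500,::-1],None,fx=4,fy=4,interpolation=cv2.INTER_CUBIC)[:600])
E
```

```text
t 3.2 tcp [ 401.  -250.9   33.4] F [-0.2 -0.6 -0.2] w 59.7 joints [ 0.18  0.52  0.31  2.2  -0.34  0.47  1.94]
axes x [ 0.93  -0.368 -0.   ] y [ 0.  0. -1.] z [0.368 0.93  0.   ]
401,-250,33 shift mm [-0.4  0.4  0.8]
```

View pics/c2.png

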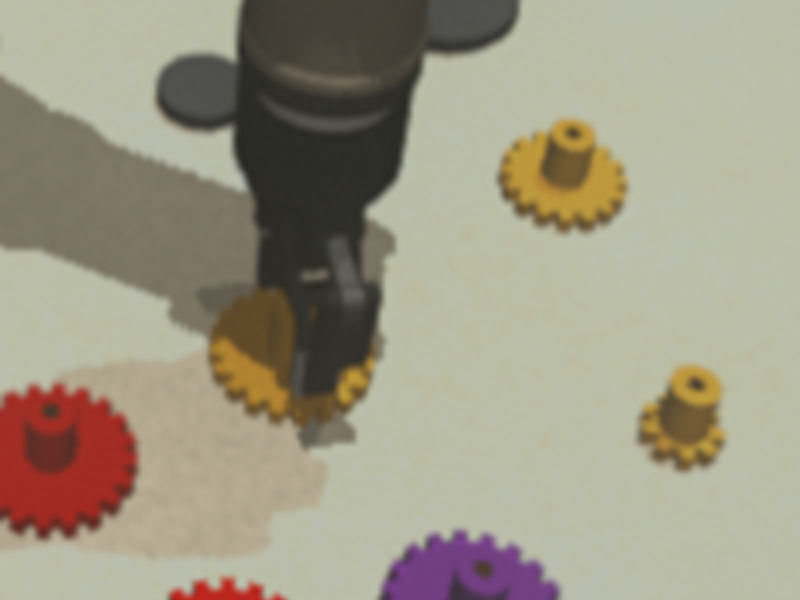

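Crop shows the jaws straddling the big amber gear's hub (~px (373,325) in side view), clear of the neighbours. Close.

>>> {"name": "jog_arm", "arguments": {
  "motion": [
    [0.15, [0, 0, 0], [0, 0, 0]],
    [0.15, [0, 0, 0], [0, 0, 0]],
    [0.15, [0, 0, 0], [0, 0, 0]],
    [0.15, [0, 0, 0], [0, 0, 0]],
    [0.15, [0, 0, 0], [0, 0, 0]],
    [0.15, [0, 0, 0], [0, 0, 0]],
    [0.15, [0, 0, 0], [0, 0, 0]],
    [0.15, [0, 0, 0], [0, 0, 0]]
  ],
  "force": 40
}}

```text
clock: 3.92
tcp_pos: [0.401, -0.2515, 0.0341]
orientation: [-1.55, 0.295, -0.297]
contact_force: [-0.2, 1.1, 6.5]
grip_width: 0.0229
```

>>> {"name": "jog_arm", "arguments": {
  "motion": [
    [0.15, [0, -0.015, 0], [0, 0, 0]],
    [0.15, [0, -0.025, 0], [0, 0, 0]],
    [0.15, [0, -0.03, 0], [0, 0, 0]],
    [0.15, [0, 0, 0], [0, 0, 0]],
    [0.15, [0, 0, 0], [0, 0, 0]]
  ]
}}

```text
clock: 4.33
tcp_pos: [0.4016, -0.2518, 0.1047]
orientation: [-1.551, 0.293, -0.299]
contact_force: [0.2, 0.0, -0.7]
grip_width: 0.0225
```

```bash
python3 go.py 630,-80,100
python3 - <<'E'
from bench import r
import cv2,numpy as np
for n in ("side",):
    f=r.grab_frame(n); np.savez(f"{n}3.npz",**f)
    cv2.imwrite("pics/c3.png",cv2.resize(f["image"][200:360,300:500,::-1],None,fx=3,fy=3,interpolation=cv2.INTER_CUBIC)[:600])
E
```

```text
t 4.33 tcp [ 401.6 -251.8  104.7] F [ 0.2  0.  -0.7] w 22.5 joints [ 0.1   0.38  0.4   2.17 -0.25  0.63  1.87]
axes x [ 0.93  -0.369  0.004] y [ 0.004 -0.001 -1.   ] z [0.369 0.93  0.   ]
630,-80,100 shift mm [148.9   5.4 243.9]
```

View pics/c3.png

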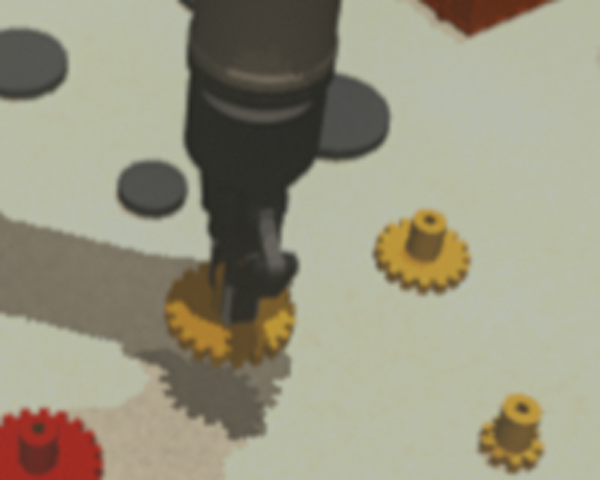

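>>> {"name": "jog_arm", "arguments": {
  "motion": [
    [0.15, [0.019, 0, 0.0305], [0, 0, 0]],
    [0.15, [0.019, 0, 0.0305], [0, 0, 0]],
    [0.15, [0.019, 0, 0.0305], [0, 0, 0]],
    [0.15, [0.019, 0, 0.0305], [0, 0, 0]],
    [0.15, [0.019, 0, 0.0305], [0, 0, 0]],
    [0.15, [0.019, 0, 0.0305], [0, 0, 0]],
    [0.15, [0.018, 0, 0.03], [0, 0, 0]],
    [0.15, [0.017, 0, 0.03], [0, 0, 0]],
    [0.15, [0, 0, 0], [0, 0, 0]],
    [0.15, [0, 0, 0], [0, 0, 0]]
  ]
}}

```text
clock: 5.22
tcp_pos: [0.629, -0.0779, 0.1011]
orientation: [-1.55, 0.295, -0.291]
contact_force: [-0.2, -0.9, -0.7]
grip_width: 0.0228
```

```bash
python3 go.py 630.3,-81.1,60 630.3,-81.1,47
python3 - <<'E'
from bench import r
import cv2,numpy as np
for n in ("side",):
    f=r.grab_frame(n); np.savez(f"{n}4.npz",**f)
    cv2.imwrite("pics/c4.png",cv2.resize(f["image"][150:310,300:500,::-1],None,fx=3,fy=3,interpolation=cv2.INTER_CUBIC)[:600])
E
```

```text
t 5.22 tcp [629.  -77.9 101.1] F [-0.2 -0.9 -0.7] w 22.8 joints [-0.24  0.6   0.36  1.79 -0.29  0.8   1.47]
axes x [ 0.931 -0.365 -0.002] y [-0.002  0.001 -1.   ] z [ 0.365  0.931 -0.   ]
630.3,-81.1,60 shift mm [ 2.5 41.1 -2.5]
630.3,-81.1,47 shift mm [ 0. 13.  0.]
```

View pics/c4.png

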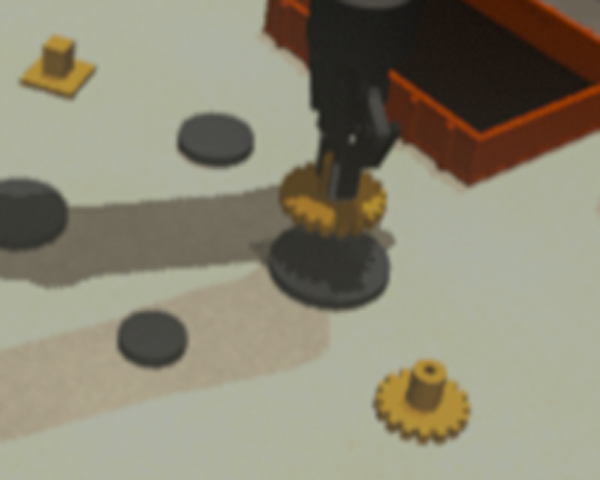

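>>> {"name": "jog_arm", "arguments": {
  "motion": [
    [0.15, [0.0025, 0.02, -0.0025], [0, 0, 0]],
    [0.15, [0, 0.02, 0], [0, 0, 0]],
    [0.15, [0, 0, 0], [0, 0, 0]],
    [0.15, [0, 0, 0], [0, 0, 0]]
  ]
}}

```text
clock: 5.6
tcp_pos: [0.6277, -0.0851, 0.062]
orientation: [-1.551, 0.301, -0.295]
contact_force: [-0.0, -0.7, -0.3]
grip_width: 0.0225
```

```bash
python3 go.py 630.3,-81.1,47
```

```text
t 5.6 tcp [627.7 -85.1  62. ] F [-0.  -0.7 -0.3] w 22.5 joints [-0.21  0.66  0.34  1.81 -0.31  0.73  1.49]
axes x [ 0.929 -0.371 -0.004] y [-0.004 -0.    -1.   ] z [ 0.371  0.929 -0.002]
630.3,-81.1,47 shift mm [ 1.  15.   4.7]
```

>>> {"name": "jog_arm", "arguments": {
  "motion": [
    [0.15, [0, 0, 0], [0, 0, 0]],
    [0.15, [0, 0, 0], [0, 0, 0]],
    [0.15, [0, 0, 0], [0, 0, 0]]
  ]
}}

```text
clock: 5.85
tcp_pos: [0.6306, -0.0841, 0.0644]
orientation: [-1.55, 0.295, -0.298]
contact_force: [-0.5, -0.4, -1.6]
grip_width: 0.0223
```

>>> {"name": "jog_arm", "arguments": {
  "motion": [
    [0.15, [0, 0, 0], [0, 0, 0]],
    [0.15, [0, 0, 0], [0, 0, 0]],
    [0.15, [0, 0, 0], [0, 0, 0]]
  ]
}}

```text
clock: 6.1
tcp_pos: [0.6302, -0.0837, 0.0637]
orientation: [-1.55, 0.296, -0.297]
contact_force: [0.0, -0.1, -2.1]
grip_width: 0.0224
```

```bash
python3 go.py 630.3,-81.1,47
```

```text
t 6.1 tcp [630.2 -83.7  63.7] F [ 0.  -0.1 -2.1] w 22.4 joints [-0.21  0.66  0.34  1.8  -0.31  0.73  1.49]
axes x [ 0.93  -0.369  0.   ] y [ 0.001  0.    -1.   ] z [0.369 0.93  0.   ]
630.3,-81.1,47 shift mm [-0.8 16.7  2.5]
```

Settling takes about half a second. Correct and lower.

>>> {"name": "jog_arm", "arguments": {
  "motion": [
    [0.15, [-0.001, 0.007, 0.0025], [0, 0, 0]],
    [0.15, [0, 0.004, 0], [0, 0, 0]],
    [0.15, [0, 0.002, 0], [0, 0, 0]],
    [0.15, [0, 0.001, 0], [0, 0, 0]],
    [0.15, [0, 0, 0], [0, 0, 0]],
    [0.15, [0, 0, 0], [0, 0, 0]],
    [0.15, [0, 0, 0], [0, 0, 0]],
    [0.15, [0, 0, 0], [0, 0, 0]]
  ]
}}

```text
clock: 6.77
tcp_pos: [0.6301, -0.0812, 0.0495]
orientation: [-1.55, 0.296, -0.297]
contact_force: [-0.5, 0.6, -0.6]
grip_width: 0.0225
```

```bash
python3 go.py 630.3,-81.1,46
```

```text
t 6.77 tcp [630.1 -81.2  49.5] F [-0.5  0.6 -0.6] w 22.5 joints [-0.21  0.68  0.33  1.81 -0.32  0.71  1.49]
axes x [ 0.929 -0.369  0.   ] y [ 0. -0. -1.] z [0.369 0.929 0.   ]
630.3,-81.1,46 shift mm [0.1 3.5 0.2]
```

>>> {"name": "jog_arm", "arguments": {
  "motion": [
    [0.15, [0, 0.001, 0], [0, 0, 0]],
    [0.15, [0, 0.001, 0], [0, 0, 0]],
    [0.15, [0, 0.001, 0], [0, 0, 0]],
    [0.15, [0, 0, 0], [0, 0, 0]],
    [0.15, [0, 0, 0], [0, 0, 0]],
    [0.15, [0, 0, 0], [0, 0, 0]]
  ]
}}

```text
clock: 7.27
tcp_pos: [0.63, -0.0811, 0.0462]
orientation: [-1.55, 0.296, -0.296]
contact_force: [0.5, 0.5, -0.8]
grip_width: 0.0228
```

>>> {"name": "jog_arm", "arguments": {
  "motion": [
    [0.15, [0, 0.0007, 0], [0, 0, 0]],
    [0.15, [0, 0, 0], [0, 0, 0]],
    [0.15, [0, 0, 0], [0, 0, 0]],
    [0.15, [0, 0, 0], [0, 0, 0]]
  ]
}}

```text
clock: 7.6
tcp_pos: [0.63, -0.0811, 0.0461]
orientation: [-1.55, 0.296, -0.296]
contact_force: [-1.8, 0.6, 4.6]
grip_width: 0.0225
```

>>> {"name": "jog_arm", "arguments": {
  "motion": [
    [0.15, [0, 0.0007, 0], [0, 0, 0]],
    [0.15, [0, 0, 0], [0, 0, 0]],
    [0.15, [0, 0, 0], [0, 0, 0]],
    [0.15, [0, 0, 0], [0, 0, 0]]
  ]
}}

```text
clock: 7.93
tcp_pos: [0.63, -0.0811, 0.0461]
orientation: [-1.55, 0.297, -0.296]
contact_force: [-4.2, 0.4, 11.1]
grip_width: 0.0229
```

>>> {"name": "jog_arm", "arguments": {
  "motion": [
    [0.35, [0, -0.001, 0], [0, 0, 0]],
    [0.45, [0, 0, 0], [0, 0, 0]],
    [0.6, [0, 0, 0], [0, 0, 0]],
    [0.7, [0, 0, 0], [0, 0, 0]],
    [0.7, [0, 0, 0], [0, 0, 0]],
    [0.7, [0, -0.01, 0], [0, 0, 0]],
    [0.7, [0, -0.02, 0], [0, 0, 0]],
    [0.7, [0, -0.03, 0], [0, 0, 0]],
    [0.7, [0, -0.03, 0], [0, 0, 0]],
    [0.7, [0, -0.02, 0], [0, 0, 0]]
  ]
}}

```text
clock: 8.77
tcp_pos: [0.6309, -0.0816, 0.1593]
orientation: [-1.55, 0.294, -0.299]
contact_force: [0.1, 0.0, 0.2]
grip_width: 0.0596
```

```bash
python3 go.py 591.5,-232,120
cat > snap.py <<'E'
from bench import r
import cv2,numpy as np,sys
t=sys.argv[1]
for n in ("top","side"):
    f=r.grab_frame(n); np.savez(f"{n}{t}.npz",**f)
a,b=[dict(np.load(f"{n}{t}.npz"))["image"][:,:,::-1] for n in("top","side")]
cv2.imwrite(f"pics/s{t}.png",np.hstack([cv2.resize(a[130:350,80:560],(800,367))]))
cv2.imwrite(f"pics/q{t}.png",cv2.resize(b[130:400,220:540],None,fx=2.2,fy=2.2))
E
python3 snap.py 5; python3 meas.py 5 | grep -v "d1[0-9][0-9]"
```

```text
t 8.77 tcp [630.9 -81.6 159.3] F [0.1 0.  0.2] w 59.6 joints [-0.26  0.53  0.4   1.76 -0.25  0.9   1.44]
axes x [ 0.929 -0.369  0.003] y [ 0.003 -0.    -1.   ] z [0.369 0.929 0.001]
591.5,-232,120 shift mm [  18.8   39.2 -154.4]
top amber px [191. 180.] A564 circ@z (590.5,251.8) d65.7 hub(591.2,252.3) mid(590.6,251.7) n121 zmax0.940
top amber px [424. 180.] A656 circ@z (591.3,-230.0) d63.8 hub(591.6,-231.0) mid(591.2,-230.8) n113 zmax0.636
top amber px [119. 215.] A479 circ@z (520.9,400.4) d71.7 hub(505.1,409.4) mid(505.7,409.4) n64 zmax0.940
top amber px [500. 210.] A267 circ@z (530.2,-383.4) d43.3 hub(528.0,-379.9) mid(527.3,-379.5) n110 zmax0.044
top amber px [192. 270.] A419 circ@z (404.5,243.9) d49.5 hub(404.9,244.0) mid(405.7,243.9) n115 zmax0.940
top dark px [266. 151.] A767 circ@z (651.5,97.7) d66.9 ell [651.7  97. ] [62.7 65.5]
top dark px [  4. 220.] A121 circ@z (500.1,633.9) d72.2 ell [499.9 625.6] [21.3 70.6]
side amber px [319. 173.] A251 circ@z (600.1,255.0) d93.1 hub(588.6,243.4) mid(588.5,241.0) n39 zmax0.796
side amber px [258. 195.] A230 circ@z (405.6,251.2) d79.4 hub(402.6,236.7) mid(403.0,236.0) n44 zmax0.796
side amber px [409. 234.] A626 circ@z (639.2,-71.9) d93.7 hub(630.8,-81.4) mid(630.7,-80.5) n103 zmax0.796
side amber px [441. 284.] A562 circ@z (595.3,-233.5) d78.8 hub(589.0,-235.7) mid(589.0,-236.1) n84 zmax0.796
side amber px [471. 344.] A306 circ@z (536.4,-383.0) d59.7 hub(526.8,-386.5) mid(525.4,-386.8) n110 zmax0.796
side dark px [350. 133.] A240 circ@z (786.6,384.6) d95.1 ell [787.7 382.9] [ 51.  105.8]
side dark px [371. 196.] A376 circ@z (649.9,88.5) d76.2 ell [649.4  88.7] [64.6 74.6]
side dark px [350. 263.] A362 circ@z (464.8,-85.2) d60.0 ell [463.8 -84.5] [50.4 58.4]
side dark px [415. 409.] A123 circ@z (372.7,-415.0) d77.7 ell [ 382.2 -409.2] [80.5 87.7]
```

View pics/q5.png

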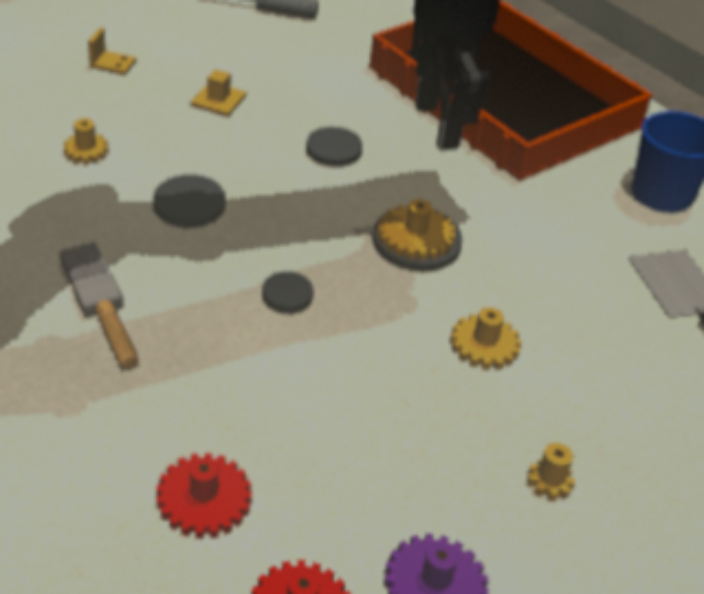

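View pics/s5.png

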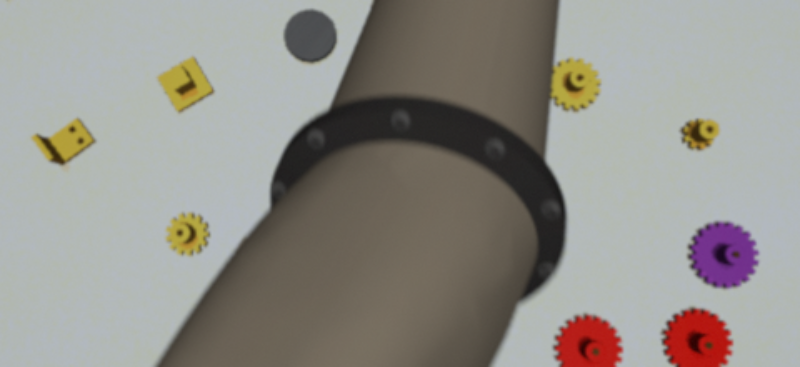

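>>> {"name": "jog_arm", "arguments": {
  "motion": [
    [0.7, [0.004, 0, -0.03], [0, 0, 0]],
    [0.7, [0.004, 0, -0.035], [0, 0, 0]],
    [0.7, [0.004, 0.01, -0.035], [0, 0, 0]],
    [0.7, [0.004, 0.015, -0.03], [0, 0, 0]],
    [0.7, [0.003, 0.015, -0.024], [0, 0, 0]],
    [0.7, [0, 0.015, 0], [0, 0, 0]],
    [0.7, [0, 0.015, 0], [0, 0, 0]],
    [0.7, [0, 0, 0], [0, 0, 0]],
    [0.7, [0, 0, 0], [0, 0, 0]],
    [0.7, [0, 0, 0], [0, 0, 0]]
  ]
}}

```text
clock: 9.7
tcp_pos: [0.5912, -0.231, 0.0864]
orientation: [-1.55, 0.296, -0.296]
contact_force: [0.5, -0.5, -0.3]
grip_width: 0.0595
```

>>> {"name": "jog_arm", "arguments": {
  "motion": [
    [0.7, [0, 0, 0], [0, 0, 0]],
    [0.7, [0, 0, 0], [0, 0, 0]],
    [0.7, [0, 0, 0], [0, 0, 0]]
  ]
}}

```text
clock: 9.95
tcp_pos: [0.5914, -0.2311, 0.0867]
orientation: [-1.55, 0.295, -0.297]
contact_force: [0.3, -0.5, 0.6]
grip_width: 0.0599
```

```bash
python3 go.py 591.4,-232.2,34.5;python3 snap.py 6; python3 meas.py 6 | grep -v "d1[0-9][0-9]"
```

```text
t 9.95 tcp [ 591.4 -231.1   86.7] F [ 0.3 -0.5  0.6] w 59.9 joints [ 0.01  0.63  0.37  1.8  -0.31  0.77  1.73]
axes x [ 0.93  -0.368  0.001] y [ 0.001 -0.    -1.   ] z [0.368 0.93  0.   ]
591.4,-232.2,34.5 shift mm [ 0.4 52.2 -1. ]
top amber px [352. 161.] A1123 circ@z (631.1,-80.9) d81.5 hub(630.4,-79.9) mid(630.3,-80.1) n131 zmax0.940
top amber px [191. 180.] A563 circ@z (590.5,251.8) d65.7 hub(590.7,252.3) mid(590.6,251.7) n121 zmax0.940
top amber px [419. 178.] A397 circ@z (592.5,-224.6) d60.5 hub(593.4,-227.1) mid(592.2,-227.8) n63 zmax0.940
top amber px [119. 215.] A479 circ@z (520.9,400.4) d71.7 hub(504.9,409.0) mid(505.7,409.4) n67 zmax0.940
top amber px [192. 270.] A419 circ@z (404.5,243.9) d49.5 hub(405.0,244.0) mid(405.7,243.9) n117 zmax0.044
top dark px [266. 151.] A756 circ@z (651.5,97.7) d66.9 ell [651.9  97. ] [62.1 65.1]
top dark px [351. 163.] A432 circ@z (629.1,-81.8) d96.6 ell [629.6 -80.6] [91.3 93.8]
top dark px [  4. 220.] A117 circ@z (500.1,634.9) d72.1 ell [500.2 625.7] [21.2 70.3]
top dark px [349. 240.] A540 circ@z (466.3,-76.5) d54.9 ell [466.6 -76.3] [50.1
[... 458 characters left out ...]
.] A302 circ@z (536.4,-383.0) d59.7 hub(526.8,-386.2) mid(527.0,-386.3) n107 zmax0.796
side dark px [350. 133.] A232 circ@z (787.9,383.8) d93.0 ell [787.1 382.5] [ 49.9 102.1]
side dark px [416. 157.] A65 circ@z (867.2,166.5) d69.4 ell [868.2 166.9] [26.2 72.7]
side dark px [371. 196.] A369 circ@z (649.9,88.5) d76.2 ell [649.2  88.8] [63.5 74.5]
side dark px [305. 222.] A663 circ@z (453.0,86.2) d96.8 ell [452.4  88.5] [76.6 94. ]
side dark px [350. 262.] A477 circ@z (467.7,-76.3) d81.2 ell [466.4 -81.7] [56.7 72. ]
side dark px [420. 276.] A125 circ@z (575.6,-194.8) d49.9 ell [ 570.8 -197.9] [24.9 46.5]
side dark px [415. 409.] A119 circ@z (372.7,-415.0) d77.7 ell [ 381.7 -409.3] [80.3 86.4]
```

View pics/s6.png

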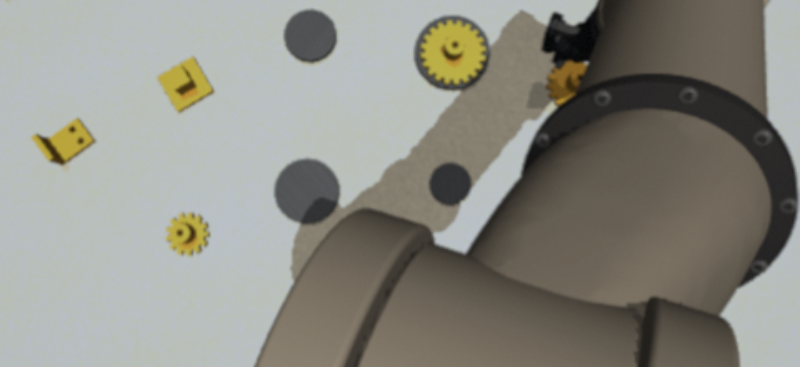

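View pics/q6.png

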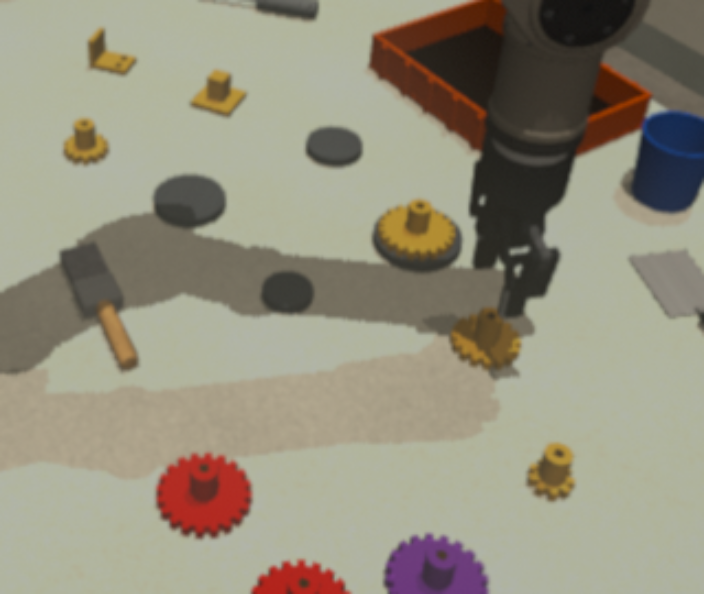

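```bash
cat > fit.py <<'E'
from h import *; import sys
from scipy.optimize import least_squares
def fitc(P,Rr,cam,far=True):
    c=P.mean(0)
    for _ in range(4):
        d=c-cam[:2]; d/=np.linalg.norm(d)
        q=P[((P-c)@d)>(0.0 if far else -1)]
        s=least_squares(lambda v:np.linalg.norm(q-v[:2],axis=1)-v[2],[*c,Rr],loss="soft_l1",f_scale=.001); c=s.x[:2]
        s2=least_squares(lambda v:np.linalg.norm(q-v[:2],axis=1)-Rr,c,loss="soft_l1",f_scale=.001)
    return s2.x[:2]*1000,s.x*1000
def outline(f,box,kinds):
    x0,y0,x1,y1=box; hsv=cv2.cvtColor(cv2.resize(f["image"][y0:y1,x0:x1],None,fx=4,fy=4,interpolation=cv2.INTER_CUBIC),cv2.COLOR_RGB2HSV).astype(int)
    H,S,V=hsv[...,0],hsv[...,1],hsv[...,2]
    am=(H>12)&(H<34)&(S>110)
    bg=np.median(V[:3]); dk=(V<0.72*bg)&(V>0)
    m=am if kinds=="amber" else (am|dk)
    m=cv2.morphologyEx(m.astype(np.uint8),cv2.MORPH_CLOSE,np.ones((7,7)))
    cs,_=cv2.findContours(m,cv2.RETR_EXTERNAL,cv2.CHAIN_APPROX_NONE); ct=max(cs,key=cv2.contourArea)
    if kinds=="amber": ct=cv2.convexHull(ct)
    return (ct.reshape(-1,2)+.5)/4-.5+[x0,y0]
if __name__=="__main__":
    n,suf,kind,z,rad=sys.argv[1],sys.argv[2],sys.argv[3],float(sys.argv[4]),float(sys.argv[5])
    f=load(n+suf); box=[int(v) for v in sys.argv[6].split(",")]
    P=toplane(f,outline(f,box,kind),z/1000)[:,:2]
    a,b=fitc(P,rad/1000,f["xyz"]); print(n,kind,"fixedR",a.round(1),"free",b.round(1))
E
for s in 0 6; do python3 fit.py top $s dark 12 47 315,128,388,195; done
python3 fit.py top 6 amber 22 40 315,128,388,195
python3 fit.py top 0 amber 10 40 405,245,470,300
python3 fit.py side 0 dark 12 47 380,213,440,260; python3 fit.py side 0 amber 10 40 345,300,400,350
python3 fit.py side 6 amber 22 40 380,205,440,255
```

```text
top dark fixedR [630.9 -79.9] free [631.6 -80.1  46.4]
top dark fixedR [ 632.  -103.5] free [613.2 -90.9  65.2]
top amber fixedR [629.  -80.5] free [628.2 -80.3  40.7]
top amber fixedR [ 400.3 -247.9] free [ 400.3 -249.6   38.7]
side dark fixedR [631.4 -84. ] free [632.3 -83.1  46. ]
side amber fixedR [ 400.  -252.9] free [ 400.7 -252.1   39.2]
side amber fixedR [634.3 -78.4] free [639.4 -74.3  33.9]
```

```bash
cat > fit2.py <<'E'
from fit import *
# near-half (bottom edge, zlow) and far-half (top edge) fits
def near(n,suf,box,z,rad,kind="amber"):
    f=load(n+str(suf)); P=toplane(f,outline(f,box,kind),z/1000)[:,:2]
    c=P.mean(0)
    cam=f["xyz"][:2]
    for _ in range(6):
        d=cam-c; d/=np.linalg.norm(d); q=P[((P-c)@d)>0.003]
        c=least_squares(lambda v:np.linalg.norm(q-v,axis=1)-rad/1000,c,loss="soft_l1",f_scale=.001).x
    return (c*1000).round(1)
if __name__=="__main__":
    b=[380,200,440,265]
    print("side gear near",near("side",6,b,12,40),"stand near z0",near("side",0,b,0,47,"dark"))
    b=[315,128,388,195]
    print("top gear near",near("top",6,b,12,40),"stand near z0",near("top",0,b,0,47,"dark"))
    print("pick side near",near("side",0,[345,300,400,355],0,40),"top",near("top",0,[405,245,470,300],0,40))
E
python3 fit2.py
```

```text
side gear near [631.1 -81.7] stand near z0 [633.4 -81.6]
top gear near [629.1 -80.9] stand near z0 [632.5 -80. ]
pick side near [ 402.7 -249.5] top [ 400.8 -251.7]
```

```bash
cat > all.py <<'E'
from fit2 import *
B={"g66":[[398,155,450,205],[415,262,466,302],33,10,"amber"],"g52":[[172,250,214,290],[240,178,278,210],26,10,"amber"],"g38":[[482,193,520,228],[452,325,492,364],19,10,"amber"],
"s80":[[235,215,293,275],[280,200,330,240],40,12,"dark"],"s66":[[242,128,290,175],[352,180,392,212],33,12,"dark"],"s52":[[330,220,370,260],[332,247,368,278],26,12,"dark"]}
for k,(bt,bs,rad,z,kind) in B.items():
    out=[]
    for n,b in(("top",bt),("side",bs)):
        f=load(n+"0"); P=toplane(f,outline(f,b,kind),z/1000)[:,:2]
        a,_=fitc(P,rad/1000,f["xyz"]); out+=[n,"far",a.round(1),"near",near(n,0,b,0,rad,kind)]
    print(k,*out)
E
python3 all.py
```

```text
g66 top far [ 590.9 -229.6] near [ 593.8 -232.2] side far [ 597.2 -225. ] near [ 595.7 -230.5]
g52 top far [404.2 243.1] near [404.9 247. ] side far [416.2 264.3] near [407.8 249.2]
g38 top far [ 531.5 -385.6] near [ 530.5 -384.5] side far [ 544.8 -376.3] near [ 531.6 -382.4]
s80 top far [456.9  98.5] near [458.   99.7] side far [457.8  95.4] near [459.5  98.3]
s66 top far [652.6  97.3] near [654.3  98.2] side far [653.3  93.5] near [655.5  96.4]
s52 top far [466.3 -76.4] near [467.6 -77.1] side far [466.9 -80.8] near [468.5 -78.2]
```

>>> {"name": "jog_arm", "arguments": {
  "motion": [
    [0.7, [0.001, 0.015, 0], [0, 0, 0]],
    [0.7, [0, 0.015, 0], [0, 0, 0]],
    [0.7, [0, 0.012, 0], [0, 0, 0]],
    [0.7, [0, 0.007, 0], [0, 0, 0]],
    [0.7, [0, 0.003, 0], [0, 0, 0]],
    [0.7, [0, 0, 0], [0, 0, 0]],
    [0.7, [0, 0, 0], [0, 0, 0]],
    [0.7, [0, 0, 0], [0, 0, 0]]
  ]
}}

```text
clock: 10.72
tcp_pos: [0.5922, -0.2319, 0.0345]
orientation: [-1.551, 0.296, -0.297]
contact_force: [-0.0, 0.0, 0.3]
grip_width: 0.0601
```

>>> {"name": "jog_arm", "arguments": {
  "motion": [
    [0.15, [0, 0, 0], [0, 0, 0]],
    [0.15, [0, 0, 0], [0, 0, 0]],
    [0.15, [0, 0, 0], [0, 0, 0]],
    [0.15, [0, 0, 0], [0, 0, 0]],
    [0.15, [0, 0, 0], [0, 0, 0]],
    [0.15, [0, 0, 0], [0, 0, 0]],
    [0.15, [0, 0, 0], [0, 0, 0]],
    [0.15, [0, 0, 0], [0, 0, 0]]
  ],
  "force": 40
}}

```text
clock: 11.38
tcp_pos: [0.5921, -0.2317, 0.0345]
orientation: [-1.55, 0.296, -0.297]
contact_force: [-1.6, 0.8, 6.5]
grip_width: 0.0226
```

>>> {"name": "jog_arm", "arguments": {
  "motion": [
    [0.15, [0, -0.015, 0], [0, 0, 0]],
    [0.15, [0, -0.025, 0], [0, 0, 0]],
    [0.15, [0, -0.03, 0], [0, 0, 0]],
    [0.15, [0, -0.02, 0], [0, 0, 0]],
    [0.15, [0, 0, 0], [0, 0, 0]],
    [0.15, [0, 0, 0], [0, 0, 0]]
  ]
}}

```text
clock: 11.88
tcp_pos: [0.5925, -0.2319, 0.1257]
orientation: [-1.55, 0.294, -0.299]
contact_force: [-0.3, -0.1, -0.6]
grip_width: 0.0227
```

>>> {"name": "jog_arm", "arguments": {
  "motion": [
    [0.15, [-0.02, 0, 0.0205], [0, 0, 0]],
    [0.15, [-0.0255, 0, 0.0265], [0, 0, 0]],
    [0.15, [-0.0255, 0, 0.0265], [0, 0, 0]],
    [0.15, [-0.0255, 0, 0.0265], [0, 0, 0]],
    [0.15, [-0.0255, 0, 0.0265], [0, 0, 0]],
    [0.15, [-0.0255, 0, 0.0265], [0, 0, 0]],
    [0.15, [-0.0255, 0, 0.0265], [0, 0, 0]],
    [0.15, [-0.0255, 0, 0.0265], [0, 0, 0]],
    [0.15, [-0.0255, 0, 0.0265], [0, 0, 0]],
    [0.15, [-0.0215, 0, 0.0245], [0, 0, 0]]
  ]
}}

```text
clock: 12.72
tcp_pos: [0.456, 0.0995, 0.123]
orientation: [-1.552, 0.298, -0.294]
contact_force: [-0.6, 0.1, -0.3]
grip_width: 0.0229
```

>>> {"name": "jog_arm", "arguments": {
  "motion": [
    [0.15, [0, 0.02, 0], [0, 0, 0]],
    [0.15, [0, 0.025, 0], [0, 0, 0]],
    [0.15, [0, 0.01, 0], [0, 0, 0]],
    [0.15, [0, 0.005, 0], [0, 0, 0]],
    [0.15, [0, 0, 0], [0, 0, 0]],
    [0.15, [0, 0, 0], [0, 0, 0]],
    [0.15, [0, 0, 0], [0, 0, 0]],
    [0.15, [0, 0, 0], [0, 0, 0]]
  ]
}}

```text
clock: 13.38
tcp_pos: [0.4591, 0.0977, 0.0647]
orientation: [-1.549, 0.296, -0.298]
contact_force: [0.4, -0.1, -0.5]
grip_width: 0.023
```

```bash
python3 go.py 458,97.5,50;python3 snap.py 7
```

```text
t 13.38 tcp [459.1  97.7  64.7] F [ 0.4 -0.1 -0.5] w 23.0 joints [-0.61  0.45  0.32  2.2  -0.28  0.53  1.12]
axes x [ 0.929 -0.37   0.001] y [ 0.001  0.001 -1.   ] z [0.37  0.929 0.001]
458,97.5,50 shift mm [-1.  14.7 -0.6]
```

View pics/q7.png

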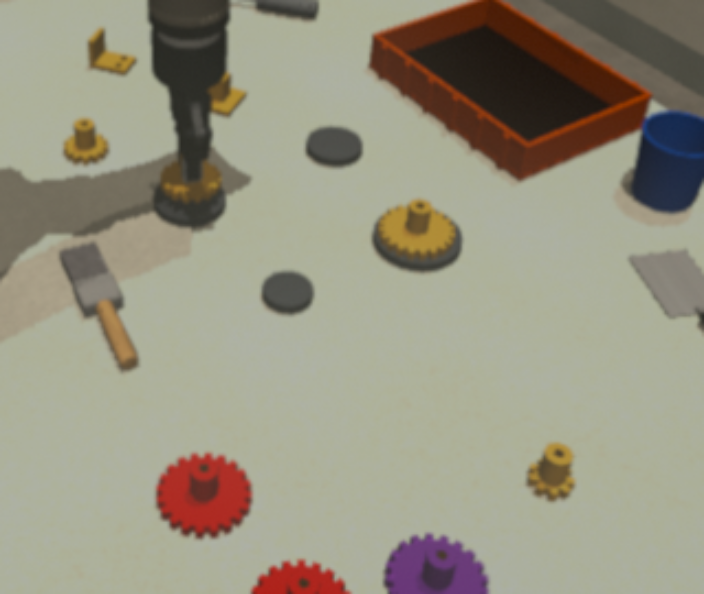

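View pics/s7.png

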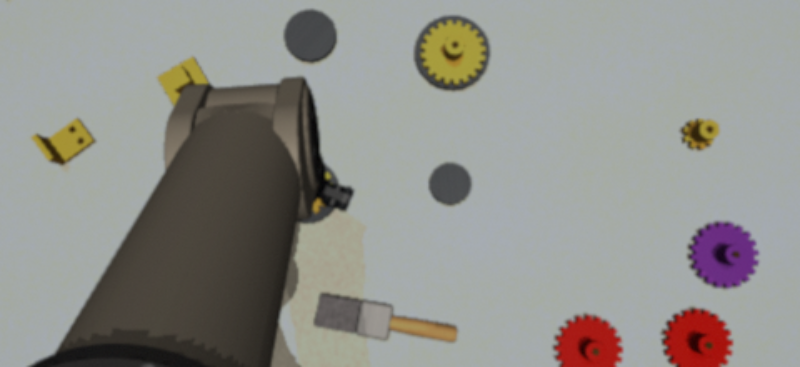

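Gear held over the second stand (q7 at (190,190)); gear_80 rests on its stand (418,237). Lower.

>>> {"name": "jog_arm", "arguments": {
  "motion": [
    [0.15, [-0.001, 0.008, 0], [0, 0, 0]],
    [0.15, [0, 0.005, 0], [0, 0, 0]],
    [0.15, [0, 0.002, 0], [0, 0, 0]],
    [0.15, [0, 0.001, 0], [0, 0, 0]],
    [0.15, [0, 0.001, 0], [0, 0, 0]],
    [0.15, [0, 0, 0], [0, 0, 0]],
    [0.15, [0, 0, 0], [0, 0, 0]],
    [0.15, [0, 0, 0], [0, 0, 0]],
    [0.15, [0, 0, 0], [0, 0, 0]]
  ]
}}

```text
clock: 14.23
tcp_pos: [0.4576, 0.0982, 0.047]
orientation: [-1.55, 0.296, -0.297]
contact_force: [0.0, 0.1, -1.1]
grip_width: 0.0225
```

>>> {"name": "jog_arm", "arguments": {
  "motion": [
    [0.15, [0, 0.001, 0], [0, 0, 0]],
    [0.15, [0, 0, 0], [0, 0, 0]],
    [0.15, [0, 0, 0], [0, 0, 0]],
    [0.15, [0, 0, 0], [0, 0, 0]]
  ]
}}

```text
clock: 14.57
tcp_pos: [0.4576, 0.0983, 0.0464]
orientation: [-1.55, 0.296, -0.297]
contact_force: [-0.9, -0.7, 6.7]
grip_width: 0.0226
```

Touching down; release and go up, then look.

>>> {"name": "jog_arm", "arguments": {
  "motion": [
    [0.35, [0, 0, 0], [0, 0, 0]],
    [0.45, [0, 0, 0], [0, 0, 0]],
    [0.6, [0, 0, 0], [0, 0, 0]],
    [0.7, [0, 0, 0], [0, 0, 0]],
    [0.7, [0, 0, 0], [0, 0, 0]],
    [0.7, [0, -0.01, 0], [0, 0, 0]],
    [0.7, [0, -0.02, 0], [0, 0, 0]],
    [0.7, [0, -0.025, 0], [0, 0, 0]],
    [0.7, [0, -0.025, 0], [0, 0, 0]],
    [0.7, [0, 0, 0], [0, 0, 0]]
  ]
}}

```text
clock: 15.4
tcp_pos: [0.46, 0.0986, 0.1302]
orientation: [-1.546, 0.292, -0.301]
contact_force: [0.5, -0.7, 0.2]
grip_width: 0.0597
```

```bash
python3 go.py 500,200,125 405.5,245.5,86
```

```text
t 15.4 tcp [460.   98.6 130.2] F [ 0.5 -0.7  0.2] w 59.7 joints [-0.68  0.32  0.39  2.17 -0.2   0.68  1.05]
axes x [ 0.929 -0.37   0.005] y [ 0.006  0.003 -1.   ] z [0.37  0.929 0.005]
500,200,125 shift mm [ -0.3   5.7 108.9]
405.5,245.5,86 shift mm [-104.8   38.5    7.2]
```

>>> {"name": "jog_arm", "arguments": {
  "motion": [
    [0.7, [-0.02, 0, 0.0225], [0, 0, 0]],
    [0.7, [-0.022, 0, 0.025], [0, 0, 0]],
    [0.7, [-0.022, 0, 0.025], [0, 0, 0]],
    [0.7, [-0.022, 0, 0.025], [0, 0, 0]],
    [0.7, [-0.017, 0, 0.02], [0, 0, 0]],
    [0.7, [0, 0.015, 0], [0, 0, 0]],
    [0.7, [0, 0.015, 0], [0, 0, 0]],
    [0.7, [0, 0.01, 0], [0, 0, 0]],
    [0.7, [0, 0, 0], [0, 0, 0]],
    [0.7, [0, 0, 0], [0, 0, 0]]
  ]
}}

```text
clock: 16.23
tcp_pos: [0.4049, 0.2447, 0.0857]
orientation: [-1.552, 0.298, -0.297]
contact_force: [-0.1, 0.2, 0.2]
grip_width: 0.0598
```

>>> {"name": "jog_arm", "arguments": {
  "motion": [
    [0.7, [0, 0, 0], [0, 0, 0]],
    [0.7, [0, 0, 0], [0, 0, 0]],
    [0.7, [0, 0, 0], [0, 0, 0]]
  ]
}}

```text
clock: 16.48
tcp_pos: [0.4056, 0.2454, 0.0866]
orientation: [-1.549, 0.296, -0.297]
contact_force: [0.2, -0.3, -0.1]
grip_width: 0.0599
```

```bash
python3 go.py 405.3,245.5,34.5;python3 snap.py 8
cat > chk.py <<'E'
from fit2 import *
suf=sys.argv[1]
D={"80":([315,128,388,195],[380,200,440,265],40,(632,-81)),"66":([235,210,293,275],[280,190,335,245],33,(458,97.5)),"52":([242,125,290,175],[350,172,395,215],26,(654,96)),"38":([328,215,372,262],[330,235,370,280],19,(467.3,-78.5))}
for k in sys.argv[2:]:
    bt,bs,rad,st=D[k]
    for n,b in(("top",bt),("side",bs)):
        f=load(n+suf); P=toplane(f,outline(f,b,"amber"),.022)[:,:2]
        print(k,n,"far",fitc(P,rad/1000,f["xyz"])[0].round(1),"near",near(n,suf,b,12,rad))
E
python3 chk.py 8 80 66
```

```text
t 16.48 tcp [405.6 245.4  86.6] F [ 0.2 -0.3 -0.1] w 59.9 joints [-0.94  0.41  0.32  2.18 -0.23  0.58  0.74]
axes x [ 0.929 -0.37   0.001] y [ 0.001  0.001 -1.   ] z [0.37  0.929 0.001]
405.3,245.5,34.5 shift mm [-0.3 52.1 -0.1]
80 top far [629.2 -80.4] near [629.3 -80.5]
80 side far [636.6 -80.8] near [632.  -80.3]
66 top far [457.4  98.8] near [457.4  98.8]
66 side far [466.3 109.4] near [459.8  99. ]
```

View pics/s8.png

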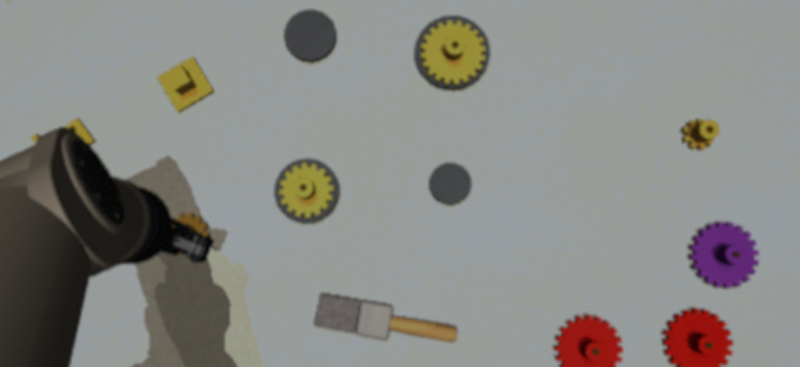

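View pics/q8.png

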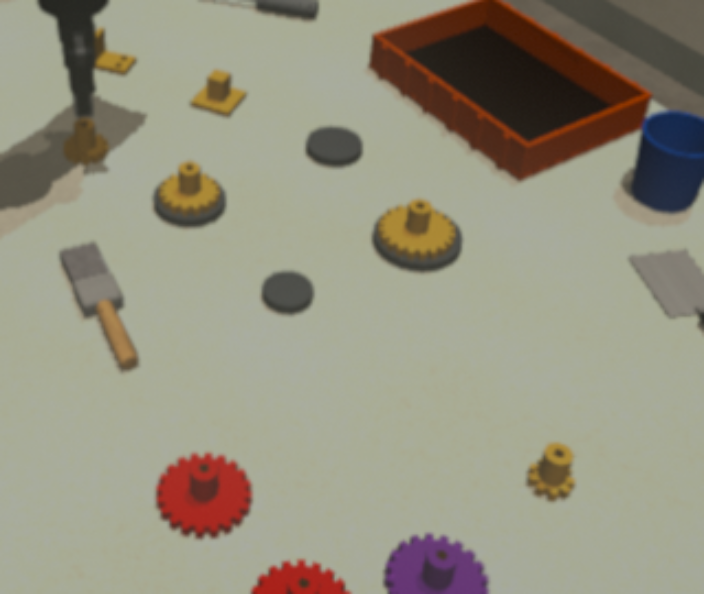

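>>> {"name": "jog_arm", "arguments": {
  "motion": [
    [0.7, [0, 0.015, 0], [0, 0, 0]],
    [0.7, [0, 0.015, 0], [0, 0, 0]],
    [0.7, [0, 0.012, 0], [0, 0, 0]],
    [0.7, [0, 0.007, 0], [0, 0, 0]],
    [0.7, [0, 0.003, 0], [0, 0, 0]],
    [0.7, [0, 0, 0], [0, 0, 0]],
    [0.7, [0, 0, 0], [0, 0, 0]],
    [0.7, [0, 0, 0], [0, 0, 0]]
  ]
}}

```text
clock: 17.25
tcp_pos: [0.4055, 0.2456, 0.0345]
orientation: [-1.55, 0.296, -0.297]
contact_force: [0.8, 0.6, 0.1]
grip_width: 0.0596
```

>>> {"name": "jog_arm", "arguments": {
  "motion": [
    [0.15, [0, 0, 0], [0, 0, 0]],
    [0.15, [0, 0, 0], [0, 0, 0]],
    [0.15, [0, 0, 0], [0, 0, 0]],
    [0.15, [0, 0, 0], [0, 0, 0]],
    [0.15, [0, 0, 0], [0, 0, 0]],
    [0.15, [0, 0, 0], [0, 0, 0]],
    [0.15, [0, 0, 0], [0, 0, 0]],
    [0.15, [0, 0, 0], [0, 0, 0]]
  ],
  "force": 40
}}

```text
clock: 17.92
tcp_pos: [0.4052, 0.2456, 0.0344]
orientation: [-1.55, 0.296, -0.297]
contact_force: [-0.1, -0.4, 5.5]
grip_width: 0.0228
```

>>> {"name": "jog_arm", "arguments": {
  "motion": [
    [0.15, [0, -0.015, 0], [0, 0, 0]],
    [0.15, [0, -0.025, 0], [0, 0, 0]],
    [0.15, [0, -0.03, 0], [0, 0, 0]],
    [0.15, [0, -0.02, 0], [0, 0, 0]],
    [0.15, [0, 0, 0], [0, 0, 0]],
    [0.15, [0, 0, 0], [0, 0, 0]],
    [0.15, [0, 0, 0], [0, 0, 0]],
    [0.15, [0, 0, 0], [0, 0, 0]],
    [0.15, [0, 0, 0], [0, 0, 0]]
  ]
}}

```text
clock: 18.67
tcp_pos: [0.4044, 0.2449, 0.1228]
orientation: [-1.552, 0.298, -0.295]
contact_force: [-0.5, -0.4, -0.4]
grip_width: 0.023
```

```bash
python3 go.py 653.5,97.3,124;python3 snap.py 9
```

```text
t 18.67 tcp [404.4 244.9 122.8] F [-0.5 -0.4 -0.4] w 23.0 joints [-0.97  0.34  0.36  2.16 -0.19  0.67  0.7 ]
axes x [ 0.929 -0.369 -0.001] y [-0.002 -0.002 -1.   ] z [ 0.369  0.929 -0.002]
653.5,97.3,124 shift mm [286.   -1.4 -45.3]
```

View pics/q9.png

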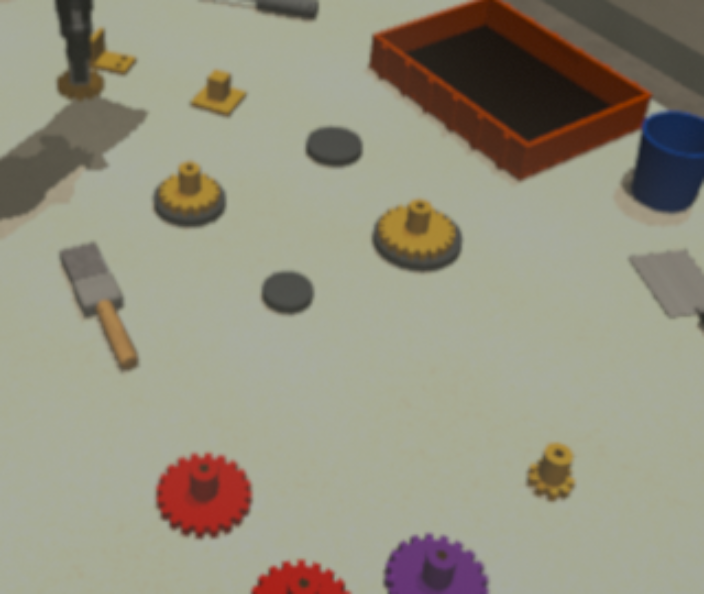

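>>> {"name": "jog_arm", "arguments": {
  "motion": [
    [0.15, [0.031, 0, -0.005], [0, 0, 0]],
    [0.15, [0.037, 0, -0.006], [0, 0, 0]],
    [0.15, [0.037, 0, -0.006], [0, 0, 0]],
    [0.15, [0.037, 0, -0.006], [0, 0, 0]],
    [0.15, [0.037, 0, -0.006], [0, 0, 0]],
    [0.15, [0.037, 0, -0.006], [0, 0, 0]],
    [0.15, [0.037, 0, -0.006], [0, 0, 0]],
    [0.15, [0.033, 0, -0.005], [0, 0, 0]],
    [0.15, [0, 0.02, 0], [0, 0, 0]],
    [0.15, [0, 0.02, 0], [0, 0, 0]]
  ]
}}

```text
clock: 19.6
tcp_pos: [0.6566, 0.0944, 0.0837]
orientation: [-1.55, 0.297, -0.302]
contact_force: [-0.0, 0.5, -1.8]
grip_width: 0.0227
```

>>> {"name": "jog_arm", "arguments": {
  "motion": [
    [0.15, [0, 0.015, 0], [0, 0, 0]],
    [0.15, [0, 0.005, 0], [0, 0, 0]],
    [0.15, [0, 0, 0], [0, 0, 0]],
    [0.15, [0, 0, 0], [0, 0, 0]],
    [0.15, [0, 0, 0], [0, 0, 0]],
    [0.15, [0, 0, 0], [0, 0, 0]],
    [0.15, [0, 0, 0], [0, 0, 0]],
    [0.15, [0, 0, 0], [0, 0, 0]]
  ]
}}

```text
clock: 20.27
tcp_pos: [0.6543, 0.0974, 0.0647]
orientation: [-1.55, 0.295, -0.297]
contact_force: [0.2, -0.8, 0.1]
grip_width: 0.0227
```

```bash
python3 go.py 654,97.2,46.5
```

```text
t 20.27 tcp [654.3  97.4  64.7] F [ 0.2 -0.8  0.1] w 22.7 joints [-0.47  0.69  0.33  1.74 -0.3   0.77  1.2 ]
axes x [ 0.93  -0.369  0.001] y [ 0.001  0.    -1.   ] z [0.369 0.93  0.001]
654,97.2,46.5 shift mm [-0.2 18.2 -0.3]
```

>>> {"name": "jog_arm", "arguments": {
  "motion": [
    [0.15, [0, 0.008, 0], [0, 0, 0]],
    [0.15, [0, 0.005, 0], [0, 0, 0]],
    [0.15, [0, 0.002, 0], [0, 0, 0]],
    [0.15, [0, 0.001, 0], [0, 0, 0]],
    [0.15, [0, 0.001, 0], [0, 0, 0]],
    [0.15, [0, 0, 0], [0, 0, 0]],
    [0.15, [0, 0, 0], [0, 0, 0]],
    [0.15, [0, 0, 0], [0, 0, 0]],
    [0.15, [0, 0, 0], [0, 0, 0]]
  ]
}}

```text
clock: 21.02
tcp_pos: [0.6541, 0.0972, 0.047]
orientation: [-1.55, 0.296, -0.297]
contact_force: [-0.3, 0.6, -0.7]
grip_width: 0.0224
```

>>> {"name": "jog_arm", "arguments": {
  "motion": [
    [0.15, [0, 0.001, 0], [0, 0, 0]],
    [0.15, [0, 0, 0], [0, 0, 0]],
    [0.15, [0, 0, 0], [0, 0, 0]],
    [0.15, [0, 0, 0], [0, 0, 0]]
  ]
}}

```text
clock: 21.35
tcp_pos: [0.6542, 0.0972, 0.0465]
orientation: [-1.55, 0.296, -0.297]
contact_force: [-1.1, -0.0, 5.6]
grip_width: 0.0229
```

>>> {"name": "jog_arm", "arguments": {
  "motion": [
    [0.35, [0, 0, 0], [0, 0, 0]],
    [0.45, [0, 0, 0], [0, 0, 0]],
    [0.6, [0, 0, 0], [0, 0, 0]],
    [0.7, [0, 0, 0], [0, 0, 0]],
    [0.7, [0, 0, 0], [0, 0, 0]],
    [0.7, [0, -0.01, 0], [0, 0, 0]],
    [0.7, [0, -0.02, 0], [0, 0, 0]],
    [0.7, [0, -0.03, 0], [0, 0, 0]],
    [0.7, [0, -0.03, 0], [0, 0, 0]],
    [0.7, [0, 0, 0], [0, 0, 0]]
  ]
}}

```text
clock: 22.18
tcp_pos: [0.6578, 0.0971, 0.1429]
orientation: [-1.546, 0.289, -0.304]
contact_force: [1.8, 0.4, 0.5]
grip_width: 0.06
```

>>> {"name": "jog_arm", "arguments": {
  "motion": [
    [0.7, [0.004, 0, -0.03], [0, 0, 0]],
    [0.7, [0.005, 0, -0.038], [0, 0, 0]],
    [0.7, [0.005, 0, -0.04], [0, 0, 0]],
    [0.7, [0.005, 0, -0.04], [0, 0, 0]],
    [0.7, [0.005, 0, -0.04], [0, 0, 0]],
    [0.7, [0.005, 0, -0.04], [0, 0, 0]],
    [0.7, [0.005, 0, -0.04], [0, 0, 0]],
    [0.7, [0.005, 0, -0.04], [0, 0, 0]],
    [0.7, [0.005, 0, -0.04], [0, 0, 0]],
    [0.7, [0.005, 0, -0.04], [0, 0, 0]]
  ]
}}

```text
clock: 23.02
tcp_pos: [0.5558, -0.2835, 0.1367]
orientation: [-1.55, 0.296, -0.297]
contact_force: [0.9, -0.5, 0.1]
grip_width: 0.0599
```

>>> {"name": "jog_arm", "arguments": {
  "motion": [
    [0.7, [0.005, 0, -0.04], [0, 0, 0]],
    [0.7, [0.004, 0, -0.04], [0, 0, 0]],
    [0.7, [0.003, 0, -0.024], [0, 0, 0]],
    [0.7, [0, 0, 0], [0, 0, 0]],
    [0.7, [0, 0, 0], [0, 0, 0]],
    [0.7, [0, 0, 0], [0, 0, 0]],
    [0.7, [0, 0, 0], [0, 0, 0]],
    [0.7, [0, 0, 0], [0, 0, 0]]
  ]
}}

```text
clock: 23.68
tcp_pos: [0.5302, -0.3807, 0.1359]
orientation: [-1.55, 0.294, -0.294]
contact_force: [0.1, 0.7, -0.3]
grip_width: 0.0603
```

```bash
python3 go.py 529.5,-382.5,86 529.5,-382.5,34.5;python3 snap.py 10;python3 chk.py 10 80 66 52
```

```text
t 23.68 tcp [ 530.2 -380.7  135.9] F [ 0.1  0.7 -0.3] w 60.3 joints [ 0.25  0.59  0.4   1.73 -0.28  0.88  1.96]
axes x [ 0.931 -0.366 -0.   ] y [ 0.     0.001 -1.   ] z [0.366 0.931 0.001]
529.5,-382.5,86 shift mm [ 0.  49.9 -2. ]
529.5,-382.5,34.5 shift mm [ 0.  51.5 -0.1]
80 top far [629.1 -80.3] near [629.3 -80.5]
80 side far [634.5 -78.8] near [631.9 -80.5]
66 top far [457.4  98.8] near [457.5  98.8]
66 side far [466.5 109.3] near [460.  99.]
52 top far [653.9  97.8] near [654.6  97.9]
52 side far [674.  112.7] near [657.3  98.7]
```

View pics/q10.png

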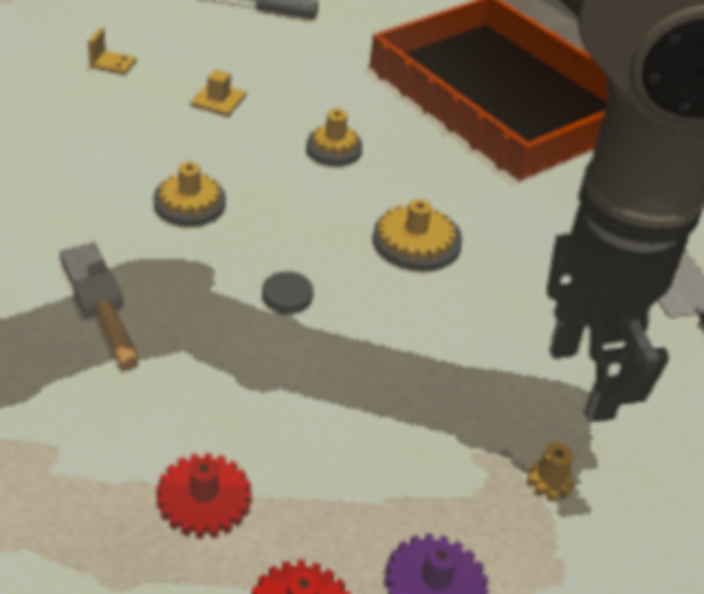

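View pics/s10.png

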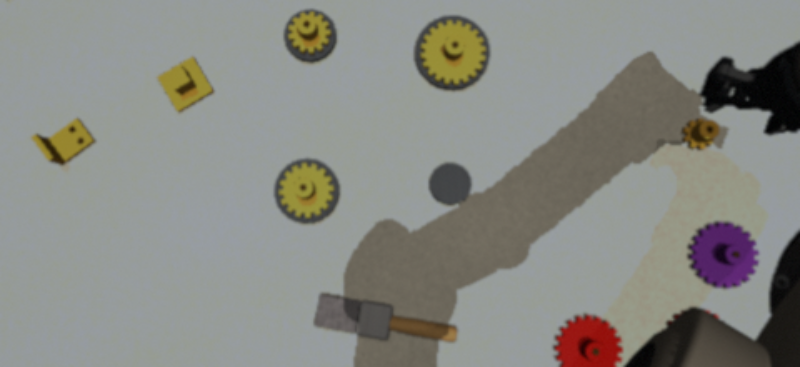

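Gears 80, 66, 52 stand on their stands (s10: (452,52), (307,190), (310,35)). Now the smallest at s10 (702,132).

>>> {"name": "jog_arm", "arguments": {
  "motion": [
    [0.7, [0, 0.02, -0.001], [0, 0, 0]],
    [0.7, [0, 0.02, 0], [0, 0, 0]],
    [0.7, [0, 0.01, 0], [0, 0, 0]],
    [0.7, [0, 0, 0], [0, 0, 0]],
    [0.7, [0, 0, 0], [0, 0, 0]],
    [0.7, [0, 0, 0], [0, 0, 0]],
    [0.7, [0, 0, 0], [0, 0, 0]],
    [0.7, [0, 0, 0], [0, 0, 0]]
  ]
}}

```text
clock: 24.45
tcp_pos: [0.5293, -0.384, 0.087]
orientation: [-1.551, 0.295, -0.298]
contact_force: [0.1, 0.6, 0.4]
grip_width: 0.0597
```

```bash
python3 go.py 529.5,-382.5,34.5;python3 snap.py 11; python3 -c "
import numpy as np,cv2
a=dict(np.load('side11.npz'))['image'][280:380,410:550,::-1];b=dict(np.load('top11.npz'))['image'][165:265,440:580,::-1]
cv2.imwrite('pics/c11.png',cv2.resize(np.hstack([a,b]),None,fx=2.8,fy=2.8,interpolation=cv2.INTER_CUBIC))"
```

```text
t 24.45 tcp [ 529.3 -384.    87. ] F [0.1 0.6 0.4] w 59.7 joints [ 0.27  0.65  0.37  1.75 -0.31  0.8   1.98]
axes x [ 0.929 -0.369  0.002] y [ 0.001 -0.001 -1.   ] z [ 0.369  0.929 -0.   ]
529.5,-382.5,34.5 shift mm [-0.5 52.5  1.5]
```

View pics/c11.png

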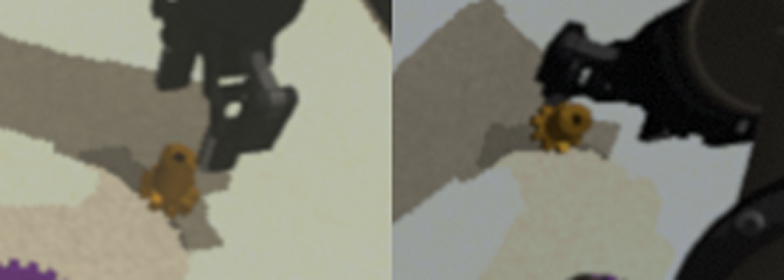

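>>> {"name": "jog_arm", "arguments": {
  "motion": [
    [0.7, [0, 0.015, 0.001], [0, 0, 0]],
    [0.7, [0, 0.012, 0], [0, 0, 0]],
    [0.7, [0, 0.01, 0], [0, 0, 0]],
    [0.7, [0, 0.008, 0], [0, 0, 0]],
    [0.7, [0, 0.007, 0], [0, 0, 0]],
    [0.7, [0, 0, 0], [0, 0, 0]],
    [0.7, [0, 0, 0], [0, 0, 0]],
    [0.7, [0, 0, 0], [0, 0, 0]]
  ]
}}

```text
clock: 25.22
tcp_pos: [0.5293, -0.383, 0.0342]
orientation: [-1.551, 0.296, -0.297]
contact_force: [0.9, 0.8, -0.2]
grip_width: 0.0595
```

```bash
python3 go.py 529.5,-382.5,34.5;python3 snap.py 12; python3 -c "
import numpy as np,cv2
a=dict(np.load('side12.npz'))['image'][280:380,410:550,::-1];b=dict(np.load('top12.npz'))['image'][165:265,440:580,::-1]
cv2.imwrite('pics/c12.png',cv2.resize(np.hstack([a,b]),None,fx=2.8,fy=2.8,interpolation=cv2.INTER_CUBIC))"
```

```text
t 25.22 tcp [ 529.3 -383.    34.2] F [ 0.9  0.8 -0.2] w 59.5 joints [ 0.29  0.72  0.34  1.77 -0.34  0.71  2.01]
axes x [ 0.929 -0.369  0.001] y [ 0. -0. -1.] z [ 0.369  0.929 -0.   ]
529.5,-382.5,34.5 shift mm [-0.  -0.3  0.5]
```

View pics/c12.png

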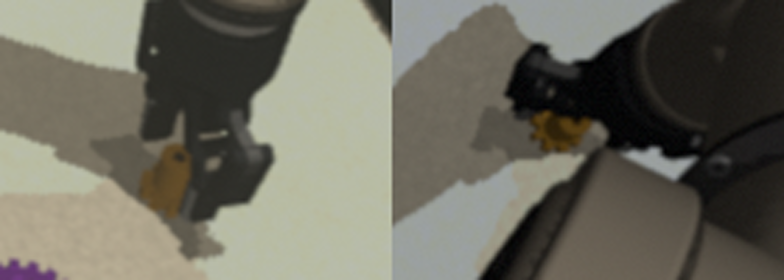

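>>> {"name": "jog_arm", "arguments": {
  "motion": [
    [0.15, [0, 0, 0], [0, 0, 0]],
    [0.15, [0, 0, 0], [0, 0, 0]],
    [0.15, [0, 0, 0], [0, 0, 0]],
    [0.15, [0, 0, 0], [0, 0, 0]],
    [0.15, [0, 0, 0], [0, 0, 0]],
    [0.15, [0, 0, 0], [0, 0, 0]],
    [0.15, [0, 0, 0], [0, 0, 0]],
    [0.15, [0, 0, 0], [0, 0, 0]]
  ],
  "force": 40
}}

```text
clock: 25.98
tcp_pos: [0.5295, -0.3828, 0.0343]
orientation: [-1.551, 0.296, -0.297]
contact_force: [-0.9, 0.7, 5.2]
grip_width: 0.0229
```

>>> {"name": "jog_arm", "arguments": {
  "motion": [
    [0.15, [0, -0.015, 0], [0, 0, 0]],
    [0.15, [0, -0.025, 0], [0, 0, 0]],
    [0.15, [0, -0.03, 0], [0, 0, 0]],
    [0.15, [0, -0.02, 0], [0, 0, 0]],
    [0.15, [0, 0, 0], [0, 0, 0]],
    [0.15, [0, 0, 0], [0, 0, 0]],
    [0.15, [0, 0, 0], [0, 0, 0]],
    [0.15, [0, 0, 0], [0, 0, 0]],
    [0.15, [0, 0, 0], [0, 0, 0]]
  ]
}}

```text
clock: 26.73
tcp_pos: [0.5284, -0.3821, 0.1226]
orientation: [-1.55, 0.298, -0.295]
contact_force: [-0.5, 0.1, -0.3]
grip_width: 0.0228
```

```bash
python3 go.py 467.2,-77.4,124;python3 snap.py 13; python3 -c "
import numpy as np,cv2
a=dict(np.load('side13.npz'))['image'][240:360,410:550,::-1]
cv2.imwrite('pics/c13.png',cv2.resize(a,None,fx=4,fy=4,interpolation=cv2.INTER_CUBIC))"
```

```text
t 26.73 tcp [ 528.4 -382.1  122.6] F [-0.5  0.1 -0.3] w 22.8 joints [ 0.25  0.6   0.39  1.74 -0.29  0.86  1.97]
axes x [ 0.929 -0.369 -0.002] y [-0.002  0.001 -1.   ] z [0.369 0.929 0.   ]
467.2,-77.4,124 shift mm [-169.3   -0.9  260.6]
```

View pics/c13.png

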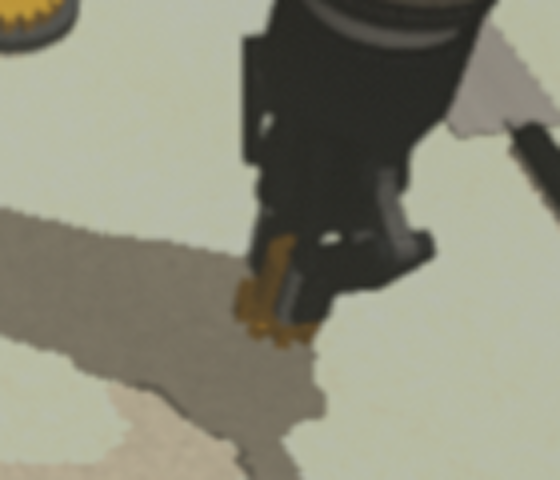

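>>> {"name": "jog_arm", "arguments": {
  "motion": [
    [0.15, [-0.016, 0, 0.025], [0, 0, 0]],
    [0.15, [-0.02, 0, 0.03], [0, 0, 0]],
    [0.15, [-0.02, 0, 0.03], [0, 0, 0]],
    [0.15, [-0.02, 0, 0.03], [0, 0, 0]],
    [0.15, [-0.02, 0, 0.03], [0, 0, 0]],
    [0.15, [-0.02, 0, 0.03], [0, 0, 0]],
    [0.15, [-0.02, 0, 0.03], [0, 0, 0]],
    [0.15, [-0.02, 0, 0.03], [0, 0, 0]],
    [0.15, [-0.0145, 0, 0.0257], [0, 0, 0]],
    [0.15, [0, 0.02, 0], [0, 0, 0]]
  ]
}}

```text
clock: 27.67
tcp_pos: [0.4681, -0.0709, 0.1055]
orientation: [-1.547, 0.288, -0.292]
contact_force: [1.1, -1.0, -1.3]
grip_width: 0.0226
```

>>> {"name": "jog_arm", "arguments": {
  "motion": [
    [0.15, [0, 0.02, 0], [0, 0, 0]],
    [0.15, [0, 0.015, 0], [0, 0, 0]],
    [0.15, [0, 0.005, 0], [0, 0, 0]],
    [0.15, [0, 0, 0], [0, 0, 0]],
    [0.15, [0, 0, 0], [0, 0, 0]],
    [0.15, [0, 0, 0], [0, 0, 0]],
    [0.15, [0, 0, 0], [0, 0, 0]],
    [0.15, [0, 0, 0], [0, 0, 0]],
    [0.15, [0, 0, 0], [0, 0, 0]]
  ]
}}

```text
clock: 28.42
tcp_pos: [0.4672, -0.0775, 0.0644]
orientation: [-1.55, 0.296, -0.297]
contact_force: [-0.1, 0.2, -0.5]
grip_width: 0.0229
```

```bash
python3 go.py 467.2,-77.4,46.5
```

```text
t 28.42 tcp [467.2 -77.5  64.4] F [-0.1  0.2 -0.5] w 22.9 joints [-0.24  0.45  0.33  2.19 -0.29  0.54  1.5 ]
axes x [ 0.929 -0.369  0.001] y [ 0.001  0.    -1.   ] z [0.369 0.929 0.   ]
467.2,-77.4,46.5 shift mm [-0.  17.9  0.1]
```

>>> {"name": "jog_arm", "arguments": {
  "motion": [
    [0.15, [0, 0.008, 0], [0, 0, 0]],
    [0.15, [0, 0.005, 0], [0, 0, 0]],
    [0.15, [0, 0.002, 0], [0, 0, 0]],
    [0.15, [0, 0.001, 0], [0, 0, 0]],
    [0.15, [0, 0.001, 0], [0, 0, 0]],
    [0.15, [0, 0, 0], [0, 0, 0]],
    [0.15, [0, 0, 0], [0, 0, 0]],
    [0.15, [0, 0, 0], [0, 0, 0]],
    [0.15, [0, 0, 0], [0, 0, 0]]
  ]
}}

```text
clock: 29.17
tcp_pos: [0.467, -0.0774, 0.047]
orientation: [-1.55, 0.296, -0.297]
contact_force: [-0.1, 0.1, -0.6]
grip_width: 0.0227
```

>>> {"name": "jog_arm", "arguments": {
  "motion": [
    [0.15, [0, 0.001, 0], [0, 0, 0]],
    [0.15, [0, 0, 0], [0, 0, 0]],
    [0.15, [0, 0, 0], [0, 0, 0]],
    [0.15, [0, 0, 0], [0, 0, 0]]
  ]
}}

```text
clock: 29.5
tcp_pos: [0.4671, -0.0775, 0.0462]
orientation: [-1.55, 0.296, -0.297]
contact_force: [-0.8, -0.5, 4.7]
grip_width: 0.0226
```

>>> {"name": "jog_arm", "arguments": {
  "motion": [
    [0.35, [0, 0, 0], [0, 0, 0]],
    [0.45, [0, 0, 0], [0, 0, 0]],
    [0.6, [0, 0, 0], [0, 0, 0]],
    [0.7, [0, 0, 0], [0, 0, 0]],
    [0.7, [0, 0, 0], [0, 0, 0]],
    [0.7, [0, -0.01, 0], [0, 0, 0]],
    [0.7, [0, -0.02, 0], [0, 0, 0]],
    [0.7, [0, -0.035, 0], [0, 0, 0]],
    [0.7, [0, -0.035, 0], [0, 0, 0]],
    [0.7, [0, -0.035, 0], [0, 0, 0]]
  ]
}}

```text
clock: 30.33
tcp_pos: [0.4662, -0.0778, 0.1828]
orientation: [-1.551, 0.298, -0.296]
contact_force: [0.8, 0.7, 0.4]
grip_width: 0.06
```

>>> {"name": "jog_arm", "arguments": {
  "motion": [
    [0.7, [0.024, 0, -0.025], [0, 0, 0]],
    [0.7, [0.024, 0, -0.025], [0, 0, 0]],
    [0.7, [0.024, 0, -0.025], [0, 0, 0]],
    [0.7, [0.024, 0, -0.025], [0, 0, 0]],
    [0.7, [0.024, 0, -0.025], [0, 0, 0]],
    [0.7, [0.024, 0, -0.025], [0, 0, 0]],
    [0.7, [0.02, 0, -0.025], [0, 0, 0]],
    [0.7, [0, 0, 0], [0, 0, 0]],
    [0.7, [0, 0, 0], [0, 0, 0]],
    [0.7, [0, 0, 0], [0, 0, 0]]
  ]
}}

```text
clock: 31.17
tcp_pos: [0.5543, -0.3001, 0.181]
orientation: [-1.55, 0.297, -0.296]
contact_force: [-0.2, 0.7, -0.2]
grip_width: 0.0596
```

```bash
python3 go.py; python3 snap.py 14;python3 chk.py 14 80 66 52 38; python3 meas.py 14|grep amber
```

```text
t 31.17 tcp [ 554.3 -300.1  181. ] F [-0.2  0.7 -0.2] w 59.6 joints [ 0.06  0.51  0.47  1.76 -0.28  0.94  1.83]
axes x [ 0.929 -0.369 -0.001] y [-0.001  0.001 -1.   ] z [0.369 0.929 0.   ]
80 top far [629.2 -80.4] near [629.4 -80.5]
80 side far [634.6 -78.6] near [631.6 -81. ]
66 top far [457.3  98.8] near [457.5  98.9]
66 side far [466.6 109.2] near [460.   99.4]
52 top far [653.9  97.9] near [654.5  98.1]
52 side far [673.4 113.2] near [657.4  98.1]
38 top far [466.7 -77.6] near [466.4 -76.7]
38 side far [482.5 -61.1] near [468.7 -77.3]
top amber px [265. 149.] A462 circ@z (656.4,98.6) d53.6 hub(655.4,98.2) mid(655.0,97.9) n133 zmax0.940
top amber px [351. 161.] A1117 circ@z (631.4,-81.0) d82.0 hub(630.3,-79.9) mid(630.3,-80.1) n132 zmax0.940
top amber px [191. 180.] A568 circ@z (590.5,251.8) d65.7 hub(591.2,252.5) mid(590.6,251.7) n117 zmax0.940
top amber px [119. 215.] A482 circ@z (520.9,400.4) d71.7 hub(505.5,409.8) mid(505.7,409.4) n64 zmax0.940
top amber px [263. 244.] A762 circ@z (458.0,99.8) d66.4 hub(458.6,99.2) mid(458.5,99.1) n128 zmax0.940
top amber px [350. 240.] A241 circ@z (467.9,-76.8) d39.2 hub(467.7,-76.6) mid(467.9,-77.3) n120 zmax0.940
side amber px [269. 156.] A156 circ@z (526.5,408.9) d103.9 hub(504.2,403.1) mid(504.2,403.4) n17 zmax0.044
side amber px [319. 173.] A250 circ@z (600.1,255.0) d93.1 hub(588.5,244.2) mid(587.4,243.8) n37 zmax0.040
side amber px [372. 191.] A238 circ@z (674.1,112.7) d85.2 hub(656.3,96.9) mid(656.0,97.2) n77 zmax0.055
side amber px [306. 216.] A408 circ@z (469.0,112.2) d87.1 hub(459.2,98.0) mid(459.9,98.0) n91 zmax0.796
side amber px [409. 234.] A652 circ@z (639.3,-72.0) d93.7 hub(631.8,-81.2) mid(631.4,-81.1) n105 zmax0.796
side amber px [351. 255.] A205 circ@z (481.7,-63.3) d66.4 hub(469.3,-77.7) mid(467.3,-77.3) n94 zmax0.054
```

View pics/q14.png

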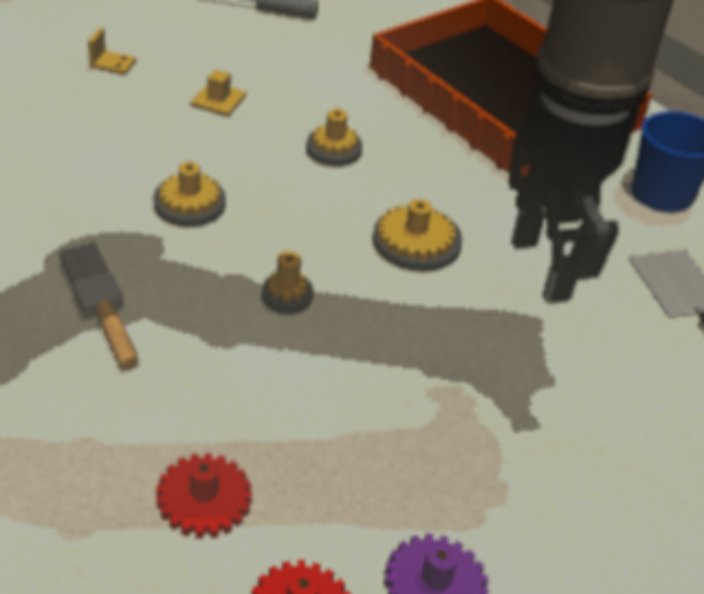

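View pics/s14.png

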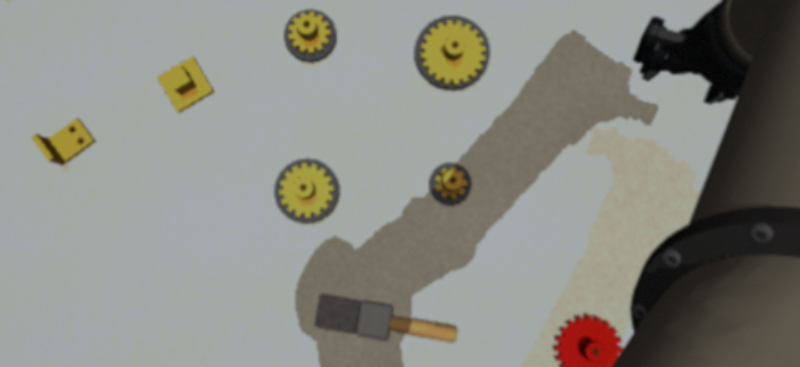

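All four gears are seated on their stands: s14 (452,52), (307,190), (310,35) and (451,183). The bracket and post foot have not moved, and the robot is clear.

```bash
python3 -c "
from bench import r
print(r.hand_in())"
```

```text
the job is handed in; nothing more can be done
None
```

All four gears are on the stands of their own size, hub up, placed in the order 80, 66, 52, 38. The job was handed in at about 31 s, with the gripper open and clear.

**Centring:** The last pictures put gear_66, gear_52 and gear_38 within about 1 mm of their stand centres. gear_80 sits about 2 to 2.5 mm off centre toward the robot by the top camera, and about 2 mm by the side camera. That is well inside its 7 mm rim, so I left it rather than disturb the order.

**Other prints:** By the top camera the bracket and post foot have not moved. I did not handle the purple and red look-alikes.

**Disagreements:** The two cameras disagreed by 2 to 4 mm in absolute position, so I judged centring by comparing gear and stand within the same camera. The side camera's fits to the gears' far edges were spoiled by the hubs, so I ignored them.

**Forces:** Contact forces I read stayed below about 12 N.

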